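Pack the levelling feet in the round tin

ROBOT

A 7-joint arm with a two-finger parallel gripper is mounted at the origin on a cart in front of the work surface, level with it; the furniture and walls round the work are solid. World frame = base frame: x ahead of the robot, y to its left, z up, the work surface at z = 0. Lengths are in m, angles in rad, forces in N, time in s.
With the tool pointing down it reaches from about 0.425 to 1.025 m from the base axis. Payload 9.4 kg.
Tool frame: the origin (TCP) lies at the very end of the fingers, on their centre line; the grasp point (between the pads) lies 19 mm behind it; z points along the fingers, y is the line along which they close (so a half turn about z gives the same grasp; the last joint's range is limited). The gripper opens to 93 mm and grips with 3 to 60 N. Pads are 15 mm wide; open, the fingers measure 128 mm over their backs; the gripper's body (75 mm by 188 mm) begins 65 mm behind the grasp point.
Start: joints at [1.103, 0.599, -0.003, 1.599, 0.002, 0.943, -0.08], TCP at [0.276, -0.67, 0.219] pointing down, gripper open.
Joint ranges: [-2.57, 2.57], [-0.35, 1.97], [-1.29, 1.29], [0.11, 2.56], [-1.05, 4.19], [0.11, 1.86], [-2.63, 2.63]. Speed limits (rad/s): [2.22, 2.22, 3.01, 3.01, 3.14, 3.14, 3.14].

INTERFACE

Orientations are given as [roll, pitch, yaw] about the fixed x, y, z axes, in that order (R = Rz(yaw) Ry(pitch) Rx(roll)).
In Python, from cell import telemetry, imaging, job, spotter gives the robot as it stands.
- The arm moves only by the shell command python3 -m handwheel 'ROWS'. ROWS is JSON, a list of rows, each an object of numbers: "tx", "ty", "tz": the shift along the world's x, y, z in units of 30 mm (1.0 is 30 mm); "turn": the turn about the world's z in units of 5 degrees (1.0 is 5 degrees); "grip": the finger opening in mm, from 0 to 93. In form: [{"tx": .., "ty": .., "tz": .., "turn": .., "grip": ..}, ...]. A call has 1 to 5 rows; each row shifts and turns the commanded pose from where the row before left it; what a row does not reach is not made up. A row lasts 1/12 s, in which the tool goes at most 41.7 mm and 7.16 degrees, less where a joint would pass 70% of its speed; a pose out of reach is approached as far as the arm can. A call is refused whole if a number of a shift passes 1 or a number of a turn 1, either way. A call with a gripper value outside its range is refused whole. The fingers move at their own pace and stop on an object; the grip force is fixed at half the most. Time passes only in rows, so rows that do not move let the fingers close. It gives the time, the measured TCP pose, the force, the opening and the grip force at its end, in the units of the state.
- telemetry.observe(): the state, without advancing time (a new reading comes with each control period).
- imaging.read_camera(name): name is "scene" or "top"; returns a dict with "image" (384x512x3 uint8, red, green, blue), "fovy" (degrees; the focal length in pixels is half the picture's height over the tangent of half this angle, whatever the lens; pixels are square), "cx", "cy" (the principal point, pixels), "R" (3x3) and "t" (3): a world point X has camera coordinates R X + t. Camera axes: x right, y down, z forward; pixel columns grow to the right and rows downward; lengths in m; the calibration is good to about 2 mm. A picture is of the moment at which its call begins. There is no depth.
- job.hand_in(): hands the job in; it is judged then, once.
Trained networks look in the newest picture that a camera, given by its name, has taken for a name from the list of things; names that differ only in an ending like _2 or _b are one class to them, and where a whole thing is asked for, a point or a joint stands for the part that bears it (a point fixed in the world has none). Each returns a list of dicts, best first, with "conf" (0 to 1); they miss things now and then, are a little off and sometimes report something else, mostly with a low value. They report only what shows in the picture. A call takes as long as a camera call. They do not tell look-alikes from the thing itself.
- spotter.look_for(query, camera): "point" ([x, y, z] in m, in world coordinates, good to about 4 mm: the middle of the surface that is visible of it).
- spotter.spot_point(query, camera): "point" ([x, y, z] in m, in world coordinates, good to about 4 mm: a listed point, or the origin of a listed thing).
The state is a dict: "t": time; "joint_positions": joint angles; "dq": joint speeds; "joint_torque": joint torques, N m; "tcp_pos": TCP position; "orientation": TCP orientation; "ft_force": force on the tool from outside, world axes, zero at the start; "ft_torque": the same for the moment, N m; "finger_gap": finger opening in m; "gripper_force": force on a finger pad.
Only numpy, scipy, OpenCV 4.12 (cv2) and the standard library are available. Lean on these libraries where they do the work, as an engineer would, in place of code of your own. Each camera call takes 0.05 s, during which the arm holds its last target. There are 200 camera calls.

TASK

Pack all seven levelling feet flat in the round tin, in a single layer with their studs up: slide together the four spread round the one in the middle, and add the two from the sloping stand so that six stand close round it. Take the left one of the two first; press each of these two down with a firm push of about 20 N, held for half a second, so that it surely stands on the floor of the tin, but never push a foot harder than 45 N. Leave the spanner, star knob, wing nut and dark strip where they lie.

Things in the scene. Friction and masses are not known exactly. Their poses are not given: they have to be found in the camera images.
- tin: round open steel tin, fixed to the bench; inner diameter 135 mm, outer 141 mm, inner floor 3 mm above its underside, rim 22 mm above its underside; origin at the centre of its underside, +z up. It holds seven feet in one layer only as one in the middle and six touching round it, with 1.5 mm of play at the wall; at the start every gap at the wall is narrower than a foot
- liner: smooth grey plastic disc, 135 mm across and 3 mm thick, fixed in the tin as its inner floor; origin at the centre of its underside, same place as the tin's
- stand: plywood stand, fixed to the bench, base 100 x 140 mm, 70 mm high; its tray has two pockets side by side along its y and slopes 35 degrees, low edge (8 mm lip) towards its own -x, so the studs of feet lying in it lean 35 degrees from vertical towards its -x; origin at the centre of its underside; tray surface centre 45 mm above that
- foot_1: levelling foot, 0.09 kg: slippery black nylon disc 44 mm across, 14 mm thick, edges chamfered 1.5 mm below, 1 mm above; hex nut 19 mm wide up to 19 mm; steel stud 12 mm across from 19 to 58 mm; origin at the centre of the underside, +z along the stud. Starts loose in the middle of the tin.
- foot_2: levelling foot, 0.09 kg: slippery black nylon disc 44 mm across, 14 mm thick, edges chamfered 1.5 mm below, 1 mm above; hex nut 19 mm wide up to 19 mm; steel stud 12 mm across from 19 to 58 mm; origin at the centre of the underside, +z along the stud. Starts loose in the tin, one of four spread round its wall.
- foot_3: levelling foot, 0.09 kg: slippery black nylon disc 44 mm across, 14 mm thick, edges chamfered 1.5 mm below, 1 mm above; hex nut 19 mm wide up to 19 mm; steel stud 12 mm across from 19 to 58 mm; origin at the centre of the underside, +z along the stud. Starts loose in the tin, one of four spread round its wall.
- foot_4: levelling foot, 0.09 kg: slippery black nylon disc 44 mm across, 14 mm thick, edges chamfered 1.5 mm below, 1 mm above; hex nut 19 mm wide up to 19 mm; steel stud 12 mm across from 19 to 58 mm; origin at the centre of the underside, +z along the stud. Starts loose in the tin, one of four spread round its wall.
- foot_5: levelling foot, 0.09 kg: slippery black nylon disc 44 mm across, 14 mm thick, edges chamfered 1.5 mm below, 1 mm above; hex nut 19 mm wide up to 19 mm; steel stud 12 mm across from 19 to 58 mm; origin at the centre of the underside, +z along the stud. Starts loose in the tin, one of four spread round its wall.
- foot_6: levelling foot, 0.09 kg: slippery black nylon disc 44 mm across, 14 mm thick, edges chamfered 1.5 mm below, 1 mm above; hex nut 19 mm wide up to 19 mm; steel stud 12 mm across from 19 to 58 mm; origin at the centre of the underside, +z along the stud. Starts lying in the stand's +y pocket, leaning 35 degrees.
- foot_7: levelling foot, 0.09 kg: slippery black nylon disc 44 mm across, 14 mm thick, edges chamfered 1.5 mm below, 1 mm above; hex nut 19 mm wide up to 19 mm; steel stud 12 mm across from 19 to 58 mm; origin at the centre of the underside, +z along the stud. Starts lying in the stand's -y pocket, leaning 35 degrees.
- spanner_10: bystander: small combination spanner 143 mm long, lying flat; origin at its middle, long axis y
- star_knob: bystander: black star knob 36 mm across, 40 mm high, standing on its head with its stud up; origin at the underside
- wing_nut: bystander: steel wing nut 17 x 40 x 20 mm, wings along its y; origin at the underside
- slip: bystander: dark flat phenolic strip 34 x 118 x 8 mm, long axis y; origin at the underside
Not all that is in view belongs to the job. Several things look just like the tin: the one meant starts farthest to the robot's right.

How it is judged:
By the outcome, as a careful person would: the job done as asked, in the order asked, and still so for the second after the job is handed in, with the robot touching nothing.
It also fails if it takes over 72 s, if anything falls off the work surface, if the arm or the gripper's body presses on something with over 40 N, if the wrist force passes 120 N, or if a joint passes its speed limit or range.

## Working session

There is one attempt and no reset: what is moved stays moved. The work goes in short steps, Python scripts to look and compute and a shell command to move; the robot and the scene stay as the last step left them, time stands still between calls to the robot, and variables do not carry over. Pictures are saved under pics/ and viewed, at most 10 in all, crops included, and the job is handed in when it is done.

```bash
mkdir -p pics; ls; python3 - <<'E'
from cell import telemetry, imaging, spotter
import cv2, json
s=telemetry.observe(); print(s['t'],s['tcp_pos'],s['orientation'],s['ft_force'],s['finger_gap'])
for c in ('scene','top'):
    d=imaging.read_camera(c); cv2.imwrite(f'pics/{c}0.png',cv2.resize(d['image'][:,:,::-1],(800,600),interpolation=cv2.INTER_CUBIC))
    print(c,d['fovy'],d['cx'],d['cy'],d['R'],d['t'])
    for q in ('tin','stand','foot_1','spanner_10','star_knob','wing_nut','slip'):
        print(c,q,[([round(v,3) for v in r['point']],round(r['conf'],2)) for r in spotter.spot_point(q,c)])
E
```

```text
pics
0.0 [ 0.27593109 -0.66991802  0.21774419] [-3.14005680e+00  1.70512613e-04  3.90782927e-01] [ 0.82823555 -0.26430639  0.8621576 ] 0.09288464358957417
scene 42.70642186994853 248.26482575415275 188.8769737088972 [[-0.81062426 -0.58537418 -0.01501273]
 [-0.45212262  0.64197899 -0.61923187]
 [ 0.37212021 -0.49517678 -0.78506465]] [0.41311109 0.30190806 0.89638151]
scene tin [([0.564, -0.175, 0.002], 0.89), ([0.348, -0.085, 0.002], 0.72), ([0.739, 0.017, 0.002], 0.45)]
scene stand [([0.598, 0.176, -0.002], 0.64)]
scene foot_1 [([0.587, 0.205, 0.046], 0.86), ([0.605, 0.139, 0.044], 0.85), ([0.541, -0.22, 0.004], 0.82), ([0.561, -0.177, 0.007], 0.7), ([0.526, -0.15, 0.003], 0.63), ([0.592, -0.143, -0.002], 0.58), ([0.597, -0.204, 0.004], 0.51)]
scene spanner_10 [([0.439, -0.297, 0.002], 0.69)]
scene star_knob [([0.413, 0.039, -0.002], 0.66)]
scene wing_nut [([0.571, -0.004, -0.0], 0.41)]
scene slip [([0.737, 0.016, 0.003], 0.7)]
top 53.56222462779819 251.74018922272745 198.20084393510876 [[-0.06421822 -0.9979321  -0.00274549]
 [-0.97210654  0.06317772 -0.22587044]
 [ 0.22557682 -0.01183609 -0.97415348]] [0.00839016 0.5506878  0.8033821 ]
top tin [([0.347, -0.087, -0.004], 0.84), ([0.561, -0.178, 0.002], 0.8)]
top stand [([0.594, 0.167, 0.0], 0.61)]
top foot_1 [([0.541, -0.221, 0.008], 0.73), ([0.607, 0.139, 0.041], 0.72), ([0.526, -0.15, 0.004], 0.7), ([0.591, 0.207, 0.046], 0.7), ([0.584, -0.137, 0.003], 0.56), ([0.601, -0.203, 0.004], 0.54), ([0.565, -0.174, 0.002], 0.49)]
top spanner_10 [([0.564, -0.177, 0.004], 0.73), ([0.438, -0.297, 0.001], 0.6)]
top star_knob [([0.411, 0.04, 0.001], 0.62), ([0.572, 0.002, -0.0], 0.56)]
top wing_nut [([0.57, 0.003, -0.0], 0.47)]
top slip [([0.736, 0.015, -0.001], 0.68)]
```

View pics/scene0.png

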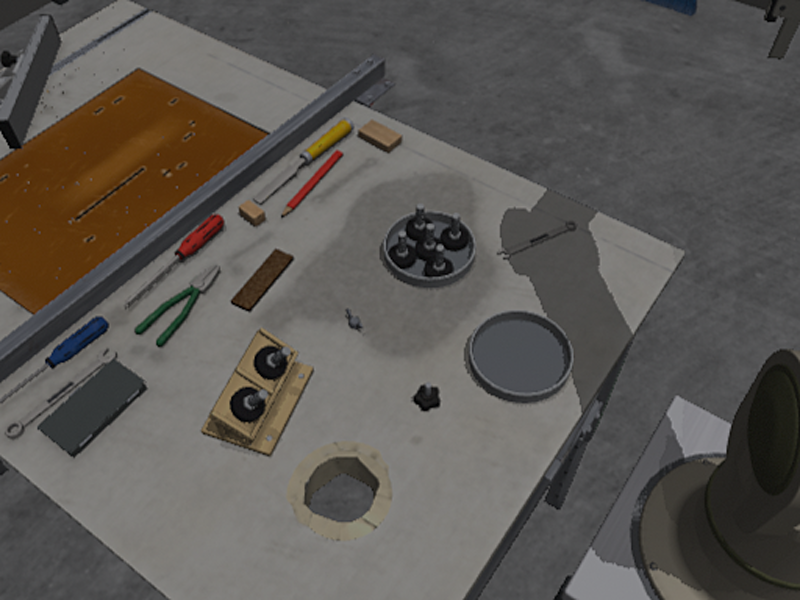

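View pics/top0.png

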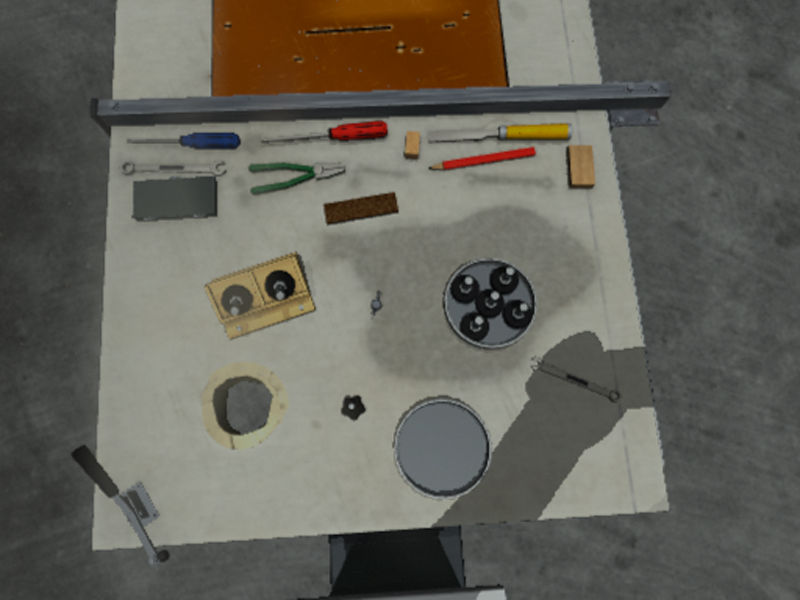

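The scene view shows the tin with five feet at about (430,245) px and the stand with two leaning feet at (255,395). The top view has the tin at (490,303) and the stand at (260,290). The empty look-alike tin is at (442,447), nearer the robot. Next I'll average the detections and check them against an overlay.

```bash
cat > h.py <<'E'
import numpy as np, cv2
from cell import telemetry, imaging, spotter
def proj(d,X):
    P=np.atleast_2d(X)@np.array(d['R']).T+np.array(d['t']); f=d['image'].shape[0]/2/np.tan(np.radians(d['fovy']/2))
    return np.c_[f*P[:,0]/P[:,2]+d['cx'], f*P[:,1]/P[:,2]+d['cy']]
def clus(n,q='foot_1',cams=('scene','top'),thr=.02):
    pts=[]
    for c in cams:
        for i in range(n):
            imaging.read_camera(c)
            pts+=[(c,*r['point']) for r in spotter.spot_point(q,c) if r['conf']>.25]
    out=[]
    for p in pts:
        x=np.array(p[1:])
        for o in out:
            if np.linalg.norm(np.mean([a for _,a in o],0)-x)<thr: o.append((p[0],x)); break
        else: out.append([(p[0],x)])
    return out
def st():
    s=telemetry.observe(); print('t%.2f'%s['t'],np.round(s['tcp_pos'],4),'yaw %.1f'%np.degrees(s['orientation'][2]),'F',np.round(s['ft_force'],1),'gap %.4f'%s['finger_gap'],'gf %.1f'%s['gripper_force'])
E
python3 - <<'E'
from h import *
for q in ('foot_1','tin','stand'):
    for o in clus(5,q):
        if len(o)<3: continue
        print(q,len(o),[(c,np.round(np.mean([a for k,a in o if k==c] or [[0,0,0]],0)*1000,1)) for c in('scene','top')],np.round(np.std([a for _,a in o],0)*1000,1))
# own rim fit: inner/outer rim gradient, both cameras
from scipy.optimize import minimize
ds={c:imaging.read_camera(c) for c in('scene','top')}
a=np.linspace(0,2*np.pi,180,endpoint=False)
for c,d in ds.items():
    g=cv2.cvtColor(d['image'],cv2.COLOR_RGB2GRAY).astype(np.float32); g=cv2.GaussianBlur(g,(0,0),.8)
    def samp(cx,cy,r,z):
        p=proj(d,np.c_[cx+r*np.cos(a),cy+r*np.sin(a),0*a+z]).astype(np.float32); return cv2.remap(g,p[:,0],p[:,1],cv2.INTER_LINEAR).ravel()
    best=max(((np.mean(samp(x,y,.069,.022)-samp(x,y,.0645,.022)),x,y) for x in np.arange(.553,.575,.0005) for y in np.arange(-.188,-.166,.0005)))
    print('rim',c,best)
ims=[]
for c,d in ds.items():
    p=proj(d,[[.563,-.176,.03]])[0]; x,y=int(p[0])-40,int(p[1])-40
    ims.append(cv2.resize(d['image'][y:y+80,x:x+80,::-1],(400,400),interpolation=cv2.INTER_CUBIC)); print(c,x,y)
cv2.imwrite('pics/tin1.png',np.hstack(ims))
E
```

```text
foot_1 9 [('scene', array([587.2, 205. ,  47.1])), ('top', array([589.8, 205.4,  45.2]))] [1.9 1.2 1.5]
foot_1 10 [('scene', array([604.3, 139.8,  42.3])), ('top', array([608. , 140.8,  43. ]))] [2.3 1.3 1.1]
foot_1 9 [('scene', array([ 596.8, -204.4,    3.9])), ('top', array([ 600.1, -204.2,    4.9]))] [2.6 1.3 1.4]
foot_1 10 [('scene', array([ 593.2, -142.3,    0.6])), ('top', array([ 585.1, -138.7,    1.9]))] [4.3 2.2 1.5]
foot_1 10 [('scene', array([ 526.9, -149.4,    3.5])), ('top', array([ 5.264e+02, -1.505e+02,  5.000e-01]))] [1.5 1.1 1.8]
foot_1 9 [('scene', array([ 538.9, -218.2,    3.1])), ('top', array([ 542.5, -218.6,    4.6]))] [2.  1.  1.7]
foot_1 10 [('scene', array([ 559.3, -175.8,    5.4])), ('top', array([ 563.2, -175.8,    2.3]))] [2.1 1.1 2.1]
tin 10 [('scene', array([347.3, -84.9,   2. ])), ('top', array([347.1, -83.7,  -2.1]))] [1.4 1.5 2.4]
tin 10 [('scene', array([ 562.8, -175.8,    2. ])), ('top', array([ 559.3, -178.8,   -2. ]))] [2.4 1.7 2.4]
stand 8 [('scene', array([596.6, 178.2,   0.8])), ('top', array([5.943e+02, 1.705e+02, 2.000e-01]))] [1.8 3.8 1.5]
rim scene (np.float32(31.866386), np.float64(0.5609999999999992), np.float64(-0.1795))
rim top (np.float32(40.561275), np.float64(0.5634999999999989), np.float64(-0.1775))
scene 233 113
top 273 152
```

View pics/tin1.png

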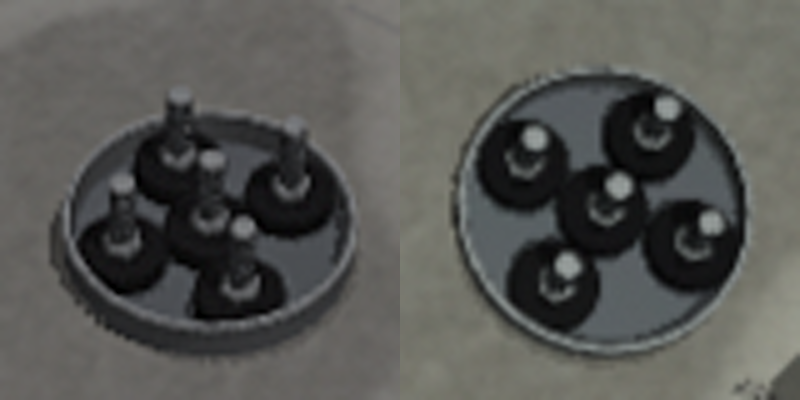

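The crop shows five feet in the tin. In the top view (right half) the stud caps are at (535,137), (666,107), (619,185), (711,222) and (567,265). In the scene view (left half) they are at (122,186), (180,97), (211,159), (295,128) and (242,226). I'll back-project these.

```bash
cat >> h.py <<'E'
def back(d,uv,z):
    f=d['image'].shape[0]/2/np.tan(np.radians(d['fovy']/2)); R=np.array(d['R']);c=-R.T@np.array(d['t'])
    r=np.c_[(np.array(uv)-[d['cx'],d['cy']])/f,np.ones(len(uv))]@R
    return c+r*((z-c[2])/r[:,2])[:,None]
E
python3 - <<'E'
from h import *
t=imaging.read_camera('top'); s=imaging.read_camera('scene')
T=np.array([(535,137),(666,107),(619,185),(711,222),(567,265)],float); T[:,0]-=400
S=np.array([(122,186),(180,97),(211,159),(295,128),(242,226)],float)
a=back(t,T/5-.4+[273,152],.061); b=back(s,S/5-.4+[233,113],.061)
print(np.round(a*1000,1)); print(np.round(b*1000,1))
rel=(a-[.5635,-.1775,0]); print(np.c_[np.hypot(rel[:,0],rel[:,1])*1000,np.degrees(np.arctan2(rel[:,1],rel[:,0]))])
rel=(b-[.561,-.1795,0]); print(np.c_[np.hypot(rel[:,0],rel[:,1])*1000,np.degrees(np.arctan2(rel[:,1],rel[:,0]))])
E
```

```text
[[ 588.8 -140.4   61. ]
 [ 599.2 -202.3   61. ]
 [ 563.5 -176.7   61. ]
 [ 543.4 -216.9   61. ]
 [ 527.6 -149.3   61. ]]
[[ 584.9 -140.3   61. ]
 [ 595.5 -203.3   61. ]
 [ 560.8 -178.1   61. ]
 [ 539.6 -217.4   61. ]
 [ 525.8 -151.4   61. ]]
[[  44.9083993    55.70741792]
 [  43.50306713  -34.75376074]
 [   0.75414209   90.12038595]
 [  44.22120097 -117.04555735]
 [  45.60449222  141.82829042]]
[[  45.91368575   58.66697382]
 [  41.87526273  -34.58367569]
 [   1.42662243   99.85174377]
 [  43.55706103 -119.4972703 ]
 [  45.00168068  141.41781162]]
```

```bash

python3 -m handwheel '[{"tx":0.58,"ty":0.98,"turn":0.5,"grip":30},{"tx":0.58,"ty":0.98,"turn":0.5,"grip":30},{"tx":0.58,"ty":0.98,"turn":0.5,"grip":30},{"tx":0.58,"ty":0.98,"turn":0.5,"grip":30},{"tx":0.58,"ty":0.98,"turn":0.5,"grip":30}]'
python3 -m handwheel '[{"tx":0.58,"ty":0.98,"turn":0.5,"grip":30},{"tx":0.58,"ty":0.98,"turn":0.5,"grip":30},{"tx":0.58,"ty":0.98,"turn":0.5,"grip":30},{"tx":0.58,"ty":0.98,"turn":0.5,"grip":30},{"tx":0.58,"ty":0.98,"turn":0.5,"grip":30}]'
python3 -m handwheel '[{"tx":0.58,"ty":0.98,"turn":0.5,"tz":-0.6,"grip":30},{"tx":0.58,"ty":0.98,"turn":0.5,"tz":-0.6,"grip":30},{"tx":0.58,"ty":0.98,"turn":0.4,"tz":-0.6,"grip":30},{"tx":0.58,"ty":0.98,"tz":-0.6,"grip":30},{"grip":30}]'
python3 -c "from h import *; st()"
```

```text
t4.00 [ 0.2761 -0.6704  0.2186] yaw 22.4 F [ 0.1 -0.7  0.3] gap 0.0928 gf 0.0$[0]: bad value
$[0]: bad value
$[3]: bad value
```

```bash

python3 -m handwheel '[{"tx":0.58,"ty":0.98,"tz":0,"turn":0.5,"grip":30},{"tx":0.58,"ty":0.98,"tz":0,"turn":0.5,"grip":30},{"tx":0.58,"ty":0.98,"tz":0,"turn":0.5,"grip":30},{"tx":0.58,"ty":0.98,"tz":0,"turn":0.5,"grip":30},{"tx":0.58,"ty":0.98,"tz":0,"turn":0.5,"grip":30}]'
python3 -m handwheel '[{"tx":0.58,"ty":0.98,"tz":0,"turn":0.5,"grip":30},{"tx":0.58,"ty":0.98,"tz":0,"turn":0.5,"grip":30},{"tx":0.58,"ty":0.98,"tz":0,"turn":0.5,"grip":30},{"tx":0.58,"ty":0.98,"tz":0,"turn":0.5,"grip":30},{"tx":0.58,"ty":0.98,"tz":0,"turn":0.5,"grip":30}]'
python3 -m handwheel '[{"tx":0.58,"ty":0.98,"turn":0.5,"tz":-0.6,"grip":30},{"tx":0.58,"ty":0.98,"turn":0.5,"tz":-0.6,"grip":30},{"tx":0.58,"ty":0.98,"turn":0.4,"tz":-0.6,"grip":30},{"tx":0.58,"ty":0.98,"turn":0.5,"tz":-0.6,"grip":30},{"tx":0,"ty":0,"tz":0,"turn":0,"grip":30}]'
python3 -c "from h import *; st()"
```

```text
t: 4.42
tcp_pos: [0.3637, -0.522, 0.2187]
orientation: [3.141, -0.0, 0.611]
ft_force: [1.0, -0.1, 0.2]
finger_gap: 0.0641
gripper_force: 0.0
t: 4.83
tcp_pos: [0.4508, -0.375, 0.2189]
orientation: [3.141, 0.0, 0.829]
ft_force: [0.3, 0.1, -0.5]
finger_gap: 0.0321
gripper_force: 0.0
t: 5.25
tcp_pos: [0.5225, -0.251, 0.144]
orientation: [-3.138, -0.003, 1.004]
ft_force: [-0.5, 0.7, 0.3]
finger_gap: 0.0299
gripper_force: 0.0
t5.25 [ 0.5225 -0.251   0.144 ] yaw 57.5 F [-0.5  0.7  0.3] gap 0.0299 gf 0.0
```

```bash

python3 -m handwheel '[{"tx":0.54,"ty":0.92,"tz":-0.57,"turn":0,"grip":30},{"tx":0.54,"ty":0.92,"tz":-0.57,"turn":0,"grip":30},{"tx":0.54,"ty":0.92,"tz":-0.57,"turn":0,"grip":30},{"tx":0.54,"ty":0.92,"tz":-0.57,"turn":0,"grip":30},{"tx":0,"ty":0,"tz":0,"turn":0,"grip":30}]'
python3 -m handwheel '[{"tx":0,"ty":0,"tz":-0.8,"turn":0,"grip":30},{"tx":0,"ty":0,"tz":-0.8,"turn":0,"grip":30},{"tx":0,"ty":0,"tz":0,"turn":0,"grip":6},{"tx":0,"ty":0,"tz":0,"turn":0,"grip":6},{"tx":0,"ty":0,"tz":0,"turn":0,"grip":6}]'
python3 -c "from h import *; st()"
```

```text
t: 5.67
tcp_pos: [0.5871, -0.1407, 0.0756]
orientation: [-3.139, -0.003, 1.001]
ft_force: [0.8, 0.2, 0.2]
finger_gap: 0.0301
gripper_force: 0.0
t: 6.08
tcp_pos: [0.5849, -0.1487, 0.0311]
orientation: [3.141, -0.0, 0.993]
ft_force: [-0.2, 0.9, -0.5]
finger_gap: 0.0143
gripper_force: 0.1
t6.08 [ 0.5849 -0.1487  0.0311] yaw 56.9 F [-0.2  0.9 -0.5] gap 0.0143 gf 0.1
```

```bash

python3 -m handwheel '[{"tx":0,"ty":0,"tz":0,"turn":0,"grip":6},{"tx":0,"ty":0,"tz":0,"turn":0,"grip":6},{"tx":0,"ty":0,"tz":0,"turn":0,"grip":6}]'
python3 - <<'E'
from h import *; st()
d=imaging.read_camera('scene'); p=proj(d,[[.575,-.165,.03]])[0]; x,y=int(p[0])-60,int(p[1])-50
st()
cv2.imwrite('pics/a.png',cv2.resize(d['image'][y:y+100,x:x+120,::-1],(720,600),interpolation=cv2.INTER_CUBIC))
E
```

```text
t: 6.33
tcp_pos: [0.5851, -0.1487, 0.0314]
orientation: [3.14, -0.001, 0.993]
ft_force: [-0.9, -1.0, 3.2]
finger_gap: 0.0109
gripper_force: 30.0
t6.33 [ 0.5851 -0.1487  0.0314] yaw 56.9 F [-0.9 -1.   3.2] gap 0.0109 gf 30.0
t6.38 [ 0.5851 -0.1487  0.0313] yaw 56.9 F [-1.1  0.1  5.8] gap 0.0113 gf 30.0
```

View pics/a.png

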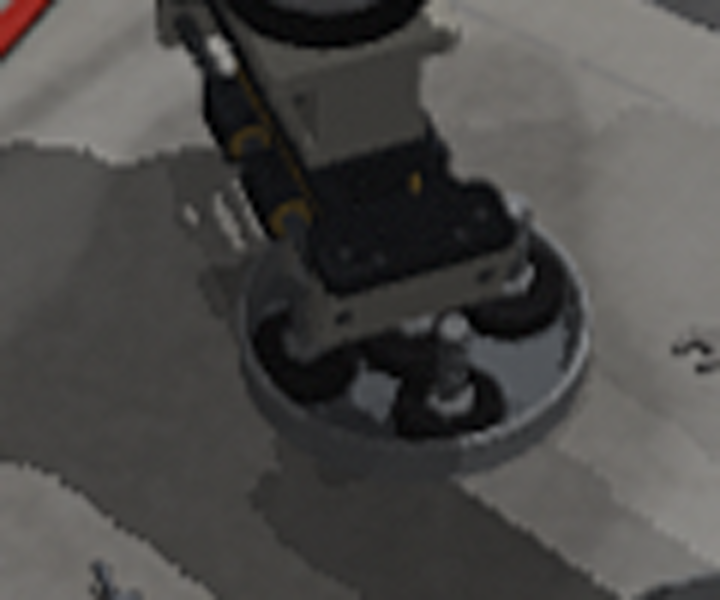

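The fingers hold stud A (image about (310,330)). However, the TCP slid about 8 mm radially inward during the descent, so I'll open, rise and check why.

```bash
python3 -c "
from cell import telemetry as t; print(t.observe()['joint_positions'])"
python3 -m handwheel '[{"tx":0,"ty":0,"tz":0,"turn":0,"grip":30},{"tx":0,"ty":0,"tz":0,"turn":0,"grip":30},{"tx":0,"ty":0,"tz":0,"turn":0,"grip":30}]'
python3 -m handwheel '[{"tx":0,"ty":0,"tz":0.8,"turn":0,"grip":30}]'
python3 -m handwheel '[{"tx":0,"ty":0,"tz":0.7,"turn":0,"grip":30}]'
python3 -m handwheel '[{"tx":0,"ty":0,"tz":0,"turn":0,"grip":30}]'
python3 -c "
from cell import telemetry as t; print(t.observe()['joint_positions'])"
```

```text
[ 0.2320235   0.70963787 -0.11592588  2.00989648  0.18233009  0.4300091
 -0.60020128]
t: 6.63
tcp_pos: [0.5846, -0.1483, 0.0303]
orientation: [3.142, -0.0, 0.993]
ft_force: [-0.0, 0.0, 0.1]
finger_gap: 0.026
gripper_force: 0.0
t: 6.72
tcp_pos: [0.5824, -0.1477, 0.0511]
orientation: [-3.136, 0.002, 0.993]
ft_force: [-1.3, -0.1, 0.5]
finger_gap: 0.0292
gripper_force: 0.0
t: 6.8
tcp_pos: [0.5837, -0.148, 0.0748]
orientation: [-3.139, 0.001, 0.993]
ft_force: [0.7, -0.7, -0.1]
finger_gap: 0.0299
gripper_force: 0.0
t: 6.88
tcp_pos: [0.5862, -0.1487, 0.0783]
orientation: [3.138, -0.002, 0.993]
ft_force: [0.5, 0.2, 0.5]
finger_gap: 0.0302
gripper_force: 0.0
[ 0.24667265  0.63948575 -0.13719126  1.98841235  0.1654693   0.51993545
 -0.58528129]
```

```bash

python3 -m handwheel '[{"tx":0.1,"ty":0.22,"tz":0,"turn":0,"grip":30},{"tx":0,"ty":0,"tz":0,"turn":0,"grip":30}]'
python3 -m handwheel '[{"tx":0,"ty":0,"tz":-0.6,"turn":0,"grip":30}]'
python3 -m handwheel '[{"tx":0,"ty":0,"tz":-0.6,"turn":0,"grip":30}]'
python3 -m handwheel '[{"tx":0,"ty":0,"tz":-0.3,"turn":0,"grip":30}]'
python3 -m handwheel '[{"tx":0,"ty":0,"tz":0,"turn":0,"grip":30}]'

```

```text
t: 7.05
tcp_pos: [0.588, -0.1402, 0.0749]
orientation: [-3.141, -0.001, 0.994]
ft_force: [-0.1, 0.6, 0.4]
finger_gap: 0.0301
gripper_force: 0.0
t: 7.13
tcp_pos: [0.5892, -0.1411, 0.0587]
orientation: [3.139, -0.002, 0.994]
ft_force: [0.7, 0.1, -0.3]
finger_gap: 0.0303
gripper_force: 0.0
t: 7.22
tcp_pos: [0.588, -0.1412, 0.0387]
orientation: [3.141, -0.001, 0.994]
ft_force: [0.2, -0.1, -1.4]
finger_gap: 0.0298
gripper_force: 0.0
t: 7.3
tcp_pos: [0.5864, -0.141, 0.0277]
orientation: [-3.139, 0.001, 0.994]
ft_force: [0.0, 0.4, -0.3]
finger_gap: 0.0296
gripper_force: 0.0
t: 7.38
tcp_pos: [0.586, -0.141, 0.0275]
orientation: [-3.137, 0.002, 0.994]
ft_force: [0.7, -0.3, -0.4]
finger_gap: 0.03
gripper_force: 0.0
```

```bash

for i in 1 2 3 ; do python3 -m handwheel '[{"tx":0,"ty":0,"tz":0,"turn":0,"grip":6}]'; done
python3 -m handwheel '[{"tx":0,"ty":0,"tz":0,"turn":0,"grip":6},{"tx":0,"ty":0,"tz":0,"turn":0,"grip":6}]'

```

```text
t: 7.47
tcp_pos: [0.587, -0.1414, 0.0293]
orientation: [-3.14, 0.001, 0.993]
ft_force: [0.1, -0.1, -0.8]
finger_gap: 0.0266
gripper_force: 0.0
t: 7.55
tcp_pos: [0.5877, -0.1416, 0.0304]
orientation: [-3.141, 0.0, 0.993]
ft_force: [-0.0, -0.3, -0.0]
finger_gap: 0.0205
gripper_force: 0.0
t: 7.63
tcp_pos: [0.588, -0.1418, 0.0309]
orientation: [3.141, -0.0, 0.993]
ft_force: [0.1, -0.1, 0.6]
finger_gap: 0.0145
gripper_force: 0.4
t: 7.8
tcp_pos: [0.5879, -0.1419, 0.0309]
orientation: [3.141, -0.0, 0.993]
ft_force: [0.2, 0.4, 2.5]
finger_gap: 0.0114
gripper_force: 30.0
```

```bash

python3 -m handwheel '[{"tx":-0.17,"ty":0.1,"tz":0,"turn":0,"grip":6},{"tx":-0.17,"ty":0.08,"tz":0,"turn":0,"grip":6},{"tx":0,"ty":0,"tz":0,"turn":0,"grip":6}]'
python3 -m handwheel '[{"tx":0,"ty":0,"tz":0,"turn":0,"grip":30},{"tx":0,"ty":0,"tz":0,"turn":0,"grip":30},{"tx":0,"ty":0,"tz":0,"turn":0,"grip":30}]'
python3 -m handwheel '[{"tx":0,"ty":0,"tz":0.8,"turn":0,"grip":30},{"tx":0,"ty":0,"tz":0.8,"turn":0,"grip":30},{"tx":0,"ty":0,"tz":0,"turn":0,"grip":30}]'

```

```text
t: 8.05
tcp_pos: [0.5766, -0.1357, 0.0309]
orientation: [3.141, -0.0, 0.993]
ft_force: [-0.1, 0.4, 7.2]
finger_gap: 0.0115
gripper_force: 30.0
t: 8.3
tcp_pos: [0.5769, -0.1361, 0.0301]
orientation: [-3.141, 0.0, 0.993]
ft_force: [0.0, -0.1, -0.4]
finger_gap: 0.0268
gripper_force: 0.0
t: 8.55
tcp_pos: [0.5789, -0.1367, 0.0815]
orientation: [3.138, -0.002, 0.993]
ft_force: [0.4, -0.6, 0.3]
finger_gap: 0.0299
gripper_force: 0.0
```

```bash

python3 -m handwheel '[{"tx":-0.39,"ty":-0.9,"tz":0,"turn":0.5,"grip":30},{"tx":-0.39,"ty":-0.9,"tz":0,"turn":0.5,"grip":30},{"tx":-0.38,"ty":-0.88,"tz":0,"turn":0,"grip":30},{"tx":0,"ty":0,"tz":0,"turn":0,"grip":30},{"tx":0,"ty":0,"tz":0,"turn":0,"grip":30}]'

```

```text
t: 8.97
tcp_pos: [0.5413, -0.2187, 0.0778]
orientation: [-3.141, 0.001, 1.076]
ft_force: [0.4, 0.3, 0.3]
finger_gap: 0.0305
gripper_force: 0.0
```

```bash

python3 -m handwheel '[{"tx":0.05,"ty":0.05,"tz":-0.6,"turn":0,"grip":30},{"tx":0,"ty":0,"tz":-0.6,"turn":0,"grip":30},{"tx":0,"ty":0,"tz":-0.4,"turn":0,"grip":30},{"tx":0,"ty":0,"tz":0,"turn":0,"grip":30}]'
python3 -m handwheel '[{"tx":0,"ty":0,"tz":0,"turn":0,"grip":6},{"tx":0,"ty":0,"tz":0,"turn":0,"grip":6},{"tx":0,"ty":0,"tz":0,"turn":0,"grip":6},{"tx":0,"ty":0,"tz":0,"turn":0,"grip":6},{"tx":0,"ty":0,"tz":0,"turn":0,"grip":6}]'

```

```text
t: 9.3
tcp_pos: [0.5432, -0.2136, 0.0278]
orientation: [-3.138, 0.0, 1.082]
ft_force: [-0.2, -0.3, 0.3]
finger_gap: 0.0301
gripper_force: 0.0
t: 9.72
tcp_pos: [0.5445, -0.2153, 0.031]
orientation: [3.14, -0.0, 1.08]
ft_force: [-0.0, 0.8, 3.6]
finger_gap: 0.0112
gripper_force: 30.0
```

```bash

python3 -m handwheel '[{"tx":0.17,"ty":-0.09,"tz":0,"turn":0,"grip":6},{"tx":0,"ty":0,"tz":0,"turn":0,"grip":6}]'
python3 -m handwheel '[{"tx":0,"ty":0,"tz":0,"turn":0,"grip":30},{"tx":0,"ty":0,"tz":0,"turn":0,"grip":30},{"tx":0,"ty":0,"tz":0,"turn":0,"grip":30}]'
python3 -m handwheel '[{"tx":0,"ty":0,"tz":0.8,"turn":0,"grip":30},{"tx":0,"ty":0,"tz":0.8,"turn":0,"grip":30},{"tx":0,"ty":0,"tz":0,"turn":1,"grip":30},{"tx":0,"ty":0,"tz":0,"turn":1,"grip":30},{"tx":0,"ty":0,"tz":0,"turn":1,"grip":30}]'
python3 -m handwheel '[{"tx":0.45,"ty":0.15,"tz":0,"turn":1,"grip":30},{"tx":0.45,"ty":0.15,"tz":0,"turn":1,"grip":30},{"tx":0.45,"ty":0.15,"tz":0,"turn":1,"grip":30},{"tx":0.3,"ty":0,"tz":0,"turn":1,"grip":30},{"tx":0,"ty":0,"tz":0,"turn":1,"grip":30}]'
python3 -m handwheel '[{"tx":0,"ty":0,"tz":0,"turn":1,"grip":30},{"tx":0,"ty":0,"tz":0,"turn":1,"grip":30},{"tx":0,"ty":0,"tz":0,"turn":1,"grip":30},{"tx":0,"ty":0,"tz":0,"turn":1,"grip":30},{"tx":0,"ty":0,"tz":0,"turn":1,"grip":30}]'
python3 -m handwheel '[{"tx":0,"ty":0,"tz":0,"turn":1,"grip":30},{"tx":0,"ty":0,"tz":0,"turn":1,"grip":30},{"tx":0,"ty":0,"tz":0,"turn":1,"grip":30},{"tx":0,"ty":0,"tz":0,"turn":0,"grip":30},{"tx":0,"ty":0,"tz":0,"turn":0,"grip":30}]'

```

```text
t: 9.88
tcp_pos: [0.5505, -0.218, 0.031]
orientation: [3.14, -0.001, 1.08]
ft_force: [0.7, 1.5, 5.5]
finger_gap: 0.0113
gripper_force: 30.0
t: 10.13
tcp_pos: [0.5487, -0.2181, 0.0301]
orientation: [-3.141, 0.0, 1.08]
ft_force: [-0.0, 0.1, 1.5]
finger_gap: 0.0262
gripper_force: 0.0
t: 10.55
tcp_pos: [0.5491, -0.2181, 0.0787]
orientation: [3.141, 0.001, 1.346]
ft_force: [-0.1, -0.2, 0.3]
finger_gap: 0.0299
gripper_force: 0.0
t: 10.97
tcp_pos: [0.6004, -0.2038, 0.0781]
orientation: [3.14, 0.0, 1.784]
ft_force: [-0.2, -0.5, -1.0]
finger_gap: 0.0298
gripper_force: 0.0
t: 11.38
tcp_pos: [0.5982, -0.2046, 0.0779]
orientation: [-3.141, -0.0, 2.219]
ft_force: [0.3, 0.2, -0.1]
finger_gap: 0.0299
gripper_force: 0.0
t: 11.8
tcp_pos: [0.5982, -0.2047, 0.0779]
orientation: [-3.141, -0.001, 2.473]
ft_force: [0.2, -0.2, -0.1]
finger_gap: 0.0296
gripper_force: 0.0
```

```bash

python3 -m handwheel '[{"tx":0.05,"ty":0.08,"tz":-0.6,"turn":0,"grip":30},{"tx":0,"ty":0,"tz":-0.6,"turn":0,"grip":30},{"tx":0,"ty":0,"tz":-0.4,"turn":0,"grip":30},{"tx":0,"ty":0,"tz":0,"turn":0,"grip":30}]'
python3 -m handwheel '[{"tx":0,"ty":0,"tz":0,"turn":0,"grip":6},{"tx":0,"ty":0,"tz":0,"turn":0,"grip":6},{"tx":0,"ty":0,"tz":0,"turn":0,"grip":6},{"tx":0,"ty":0,"tz":0,"turn":0,"grip":6},{"tx":0,"ty":0,"tz":0,"turn":0,"grip":6}]'

```

```text
t: 12.13
tcp_pos: [0.5987, -0.2018, 0.0279]
orientation: [-3.14, -0.003, 2.475]
ft_force: [-0.2, 0.4, 0.0]
finger_gap: 0.03
gripper_force: 0.0
t: 12.55
tcp_pos: [0.6006, -0.2022, 0.0311]
orientation: [3.141, 0.001, 2.476]
ft_force: [-0.8, 0.6, 3.8]
finger_gap: 0.0115
gripper_force: 30.0
```

```bash

python3 -m handwheel '[{"tx":-0.12,"ty":-0.17,"tz":0,"turn":0,"grip":6},{"tx":-0.14,"ty":-0.18,"tz":0,"turn":0,"grip":6},{"tx":0,"ty":0,"tz":0,"turn":0,"grip":6}]'
python3 -m handwheel '[{"tx":0,"ty":0,"tz":0,"turn":0,"grip":30},{"tx":0,"ty":0,"tz":0,"turn":0,"grip":30},{"tx":0,"ty":0,"tz":0,"turn":0,"grip":30}]'
python3 -m handwheel '[{"tx":0,"ty":0,"tz":0.8,"turn":0,"grip":30},{"tx":0,"ty":0,"tz":0.8,"turn":0,"grip":30},{"tx":-0.72,"ty":0.7,"tz":0,"turn":0,"grip":30},{"tx":-0.72,"ty":0.7,"tz":0,"turn":0,"grip":30},{"tx":-0.72,"ty":0.7,"tz":0,"turn":0,"grip":30}]'
python3 -m handwheel '[{"tx":0,"ty":0,"tz":0,"turn":0,"grip":30},{"tx":0,"ty":0,"tz":0,"turn":0,"grip":30}]'

```

```text
t: 12.8
tcp_pos: [0.5919, -0.2132, 0.031]
orientation: [3.141, 0.001, 2.476]
ft_force: [-1.6, 1.3, 7.5]
finger_gap: 0.0115
gripper_force: 30.0
t: 13.05
tcp_pos: [0.5919, -0.2132, 0.0301]
orientation: [-3.141, -0.0, 2.476]
ft_force: [-0.6, -0.1, -0.3]
finger_gap: 0.0268
gripper_force: 0.0
t: 13.47
tcp_pos: [0.5266, -0.1495, 0.0784]
orientation: [3.141, 0.0, 2.475]
ft_force: [0.5, 0.3, -0.7]
finger_gap: 0.0299
gripper_force: 0.0
t: 13.63
tcp_pos: [0.5267, -0.1489, 0.0785]
orientation: [-3.141, -0.0, 2.479]
ft_force: [0.2, -1.0, 0.1]
finger_gap: 0.03
gripper_force: 0.0
```

```bash

python3 -m handwheel '[{"tx":0.02,"ty":0,"tz":-0.6,"turn":0,"grip":30},{"tx":0,"ty":0,"tz":-0.6,"turn":0,"grip":30},{"tx":0,"ty":0,"tz":-0.4,"turn":0,"grip":30},{"tx":0,"ty":0,"tz":0,"turn":0,"grip":30}]'
python3 -m handwheel '[{"tx":0,"ty":0,"tz":0,"turn":0,"grip":6},{"tx":0,"ty":0,"tz":0,"turn":0,"grip":6},{"tx":0,"ty":0,"tz":0,"turn":0,"grip":6},{"tx":0,"ty":0,"tz":0,"turn":0,"grip":6},{"tx":0,"ty":0,"tz":0,"turn":0,"grip":6}]'

```

```text
t: 13.97
tcp_pos: [0.528, -0.1503, 0.0281]
orientation: [-3.14, -0.002, 2.476]
ft_force: [-0.4, -0.3, -0.1]
finger_gap: 0.0302
gripper_force: 0.0
t: 14.38
tcp_pos: [0.5286, -0.1499, 0.0309]
orientation: [3.141, 0.001, 2.476]
ft_force: [0.7, -0.3, 2.6]
finger_gap: 0.0115
gripper_force: 30.0
```

```bash

python3 -m handwheel '[{"tx":0.11,"ty":0.12,"tz":0,"turn":0,"grip":6},{"tx":0.11,"ty":0.11,"tz":0,"turn":0,"grip":6},{"tx":0,"ty":0,"tz":0,"turn":0,"grip":6}]'
python3 -m handwheel '[{"tx":0,"ty":0,"tz":0,"turn":0,"grip":30},{"tx":0,"ty":0,"tz":0,"turn":0,"grip":30},{"tx":0,"ty":0,"tz":0,"turn":0,"grip":30}]'
python3 -m handwheel '[{"tx":0,"ty":0,"tz":0.9,"turn":0,"grip":34},{"tx":0,"ty":0,"tz":0.9,"turn":0,"grip":34},{"tx":0.1,"ty":0.9,"tz":0.7,"turn":1,"grip":34},{"tx":0.1,"ty":0.9,"tz":0.6,"turn":1,"grip":34},{"tx":0.1,"ty":0.9,"tz":0,"turn":1,"grip":34}]'
python3 -m handwheel '[{"tx":0.1,"ty":0.9,"tz":0,"turn":1,"grip":34},{"tx":0.1,"ty":0.9,"tz":0,"turn":1,"grip":34},{"tx":0.1,"ty":0.9,"tz":0,"turn":1,"grip":34},{"tx":0.1,"ty":0.9,"tz":0,"turn":1,"grip":34},{"tx":0.1,"ty":0.9,"tz":0,"turn":1,"grip":34}]'
python3 -m handwheel '[{"tx":0.1,"ty":0.9,"tz":0,"turn":1,"grip":34},{"tx":0.1,"ty":0.9,"tz":0,"turn":1,"grip":34},{"tx":0,"ty":0.9,"tz":0,"turn":0.8,"grip":34},{"tx":0,"ty":0,"tz":0,"turn":0,"grip":34}]'
python3 - <<'E'
from h import *
import cv2
# top view of tin and stand after the slides
d=imaging.read_camera('top'); ims=[]
for P in ([.563,-.176,.03],[.585,.18,.06]):
    p=proj(d,[P])[0]; x,y=int(p[0])-40,int(p[1])-40
    ims.append(cv2.resize(d['image'][y:y+80,x:x+80,::-1],(400,400),interpolation=cv2.INTER_CUBIC)); print(x,y)
cv2.imwrite('pics/b.png',np.hstack(ims)); st()
E
```

```text
t: 14.63
tcp_pos: [0.536, -0.1421, 0.0309]
orientation: [3.14, 0.001, 2.477]
ft_force: [0.7, 0.1, 6.5]
finger_gap: 0.0114
gripper_force: 30.0
t: 14.88
tcp_pos: [0.5344, -0.1427, 0.0301]
orientation: [-3.141, -0.0, 2.476]
ft_force: [-0.7, -0.1, 0.2]
finger_gap: 0.0265
gripper_force: 0.0
t: 15.3
tcp_pos: [0.545, -0.0612, 0.1263]
orientation: [3.141, 0.004, 2.741]
ft_force: [0.2, 0.6, 0.3]
finger_gap: 0.0339
gripper_force: 0.0
t: 15.72
tcp_pos: [0.5585, 0.0744, 0.1231]
orientation: [-3.141, -0.0, -3.104]
ft_force: [-0.6, -0.4, -0.4]
finger_gap: 0.034
gripper_force: 0.0
t: 16.05
tcp_pos: [0.5642, 0.1606, 0.1236]
orientation: [3.137, 0.002, -2.855]
ft_force: [0.7, 0.8, -0.0]
finger_gap: 0.034
gripper_force: 0.0
273 152
120 149
t16.10 [0.5642 0.1575 0.1232] yaw -163.8 F [ 0.1 -0.7 -0.4] gap 0.0346 gf 0.0
```

View pics/b.png

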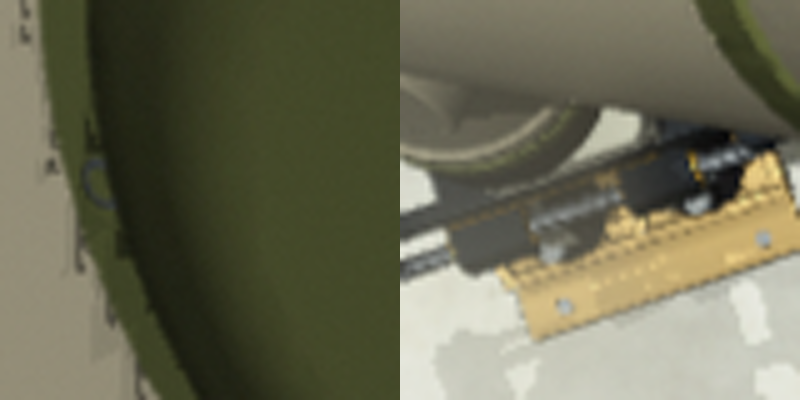

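The top view is blocked by the arm: the left crop shows only the link. In the right crop the stand edge and studs are partly visible at about (555,245) and (700,200). I'll carry on to the left pocket.

```bash

python3 -m handwheel '[{"tx":0.02,"ty":0.7,"tz":0,"turn":0,"grip":34},{"tx":0,"ty":0.66,"tz":0,"turn":0,"grip":34},{"tx":0,"ty":0,"tz":0,"turn":0,"grip":34},{"tx":0,"ty":0,"tz":0,"turn":0,"grip":34}]'
python3 - <<'E'
from h import *
d=imaging.read_camera('scene'); st()
ims=[]
for P in ([.563,-.176,.03],[.575,.19,.08]):
    p=proj(d,[P])[0]; x,y=int(p[0])-40,int(p[1])-50
    ims.append(cv2.resize(d['image'][max(y,0):y+90,x:x+80,::-1],(400,450),interpolation=cv2.INTER_CUBIC)); print(x,y)
cv2.imwrite('pics/c.png',np.hstack(ims))
E
```

```text
t: 16.43
tcp_pos: [0.5651, 0.1949, 0.123]
orientation: [-3.141, -0.001, -2.864]
ft_force: [0.6, -0.1, -0.1]
finger_gap: 0.034
gripper_force: 0.0
t16.48 [0.5652 0.1939 0.1228] yaw -164.2 F [ 0.6 -0.2 -0.1] gap 0.0340 gf 0.0
233 103
123 197
```

View pics/c.png

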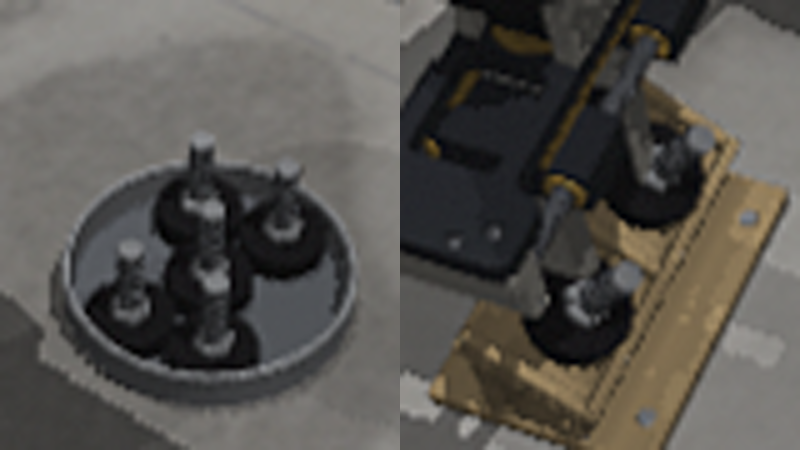

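In the tin (left half) the caps sit at (201,140), (288,170), (210,212), (131,248) and (216,280), with the gaps to the left and right. In the stand (right half) the left foot's stud tip is at (627,272) and the right one's at (700,138).

```bash
python3 - <<'E'
from h import *
d=imaging.read_camera('scene')
S=np.array([(201,140),(288,170),(210,212),(131,248),(216,280)],float)
b=back(d,S/5-.4+[233,103],.061)+[.003,.001,0]; print(np.round(b*1000,1))
r=b-[.5635,-.1775,0]; print(np.round(np.c_[np.hypot(r[:,0],r[:,1])*1000,np.degrees(np.arctan2(r[:,1],r[:,0]))%360],1))
T=np.array([(627,272),(700,138)],float)-[400,0]
print(np.round((back(d,T/5-.4+[123,197],.091)+[.003,.001,0])*1000,1))
E
```

```text
[[ 592.9 -211.9   61. ]
 [ 548.1 -218.9   61. ]
 [ 563.1 -175.2   61. ]
 [ 580.2 -135.5   61. ]
 [ 537.2 -141.6   61. ]]
[[ 45.2 310.5]
 [ 44.2 249.6]
 [  2.3 100.8]
 [ 45.2  68.4]
 [ 44.5 126.3]]
[[559.6 194.9  91. ]
 [577.  131.9  91. ]]
```

```bash

python3 -m handwheel '[{"tx":0,"ty":0.12,"tz":-0.6,"turn":0,"grip":34},{"tx":0,"ty":0,"tz":-0.6,"turn":0,"grip":34},{"tx":0,"ty":0,"tz":-0.5,"turn":0,"grip":34},{"tx":0,"ty":0,"tz":-0.3,"turn":0,"grip":34},{"tx":0,"ty":0,"tz":0,"turn":0,"grip":34}]'
python3 -m handwheel '[{"tx":0,"ty":0,"tz":0,"turn":0,"grip":6},{"tx":0,"ty":0,"tz":0,"turn":0,"grip":6},{"tx":0,"ty":0,"tz":0,"turn":0,"grip":6},{"tx":0,"ty":0,"tz":0,"turn":0,"grip":6},{"tx":0,"ty":0,"tz":0,"turn":0,"grip":6}]'
python3 -m handwheel '[{"tx":0,"ty":0,"tz":0,"turn":0,"grip":6},{"tx":0,"ty":0,"tz":0,"turn":0,"grip":6}]'

```

```text
t: 16.95
tcp_pos: [0.5645, 0.1972, 0.0612]
orientation: [-3.141, -0.003, -2.865]
ft_force: [0.1, 0.0, -0.6]
finger_gap: 0.0341
gripper_force: 0.0
t: 17.37
tcp_pos: [0.5657, 0.1989, 0.0639]
orientation: [3.142, 0.001, -2.864]
ft_force: [-0.1, -1.2, 3.2]
finger_gap: 0.0111
gripper_force: 30.0
t: 17.53
tcp_pos: [0.5657, 0.199, 0.0639]
orientation: [-3.142, 0.001, -2.864]
ft_force: [-0.6, -0.6, 6.4]
finger_gap: 0.0114
gripper_force: 30.0
```

```bash

python3 -m handwheel '[{"tx":-0.18,"ty":-0.05,"tz":0.27,"turn":0,"grip":6},{"tx":-0.18,"ty":-0.05,"tz":0.27,"turn":0,"grip":6},{"tx":0,"ty":0,"tz":0.5,"turn":0,"grip":6},{"tx":0,"ty":0,"tz":0.8,"turn":0,"grip":6},{"tx":0,"ty":0,"tz":0.5,"turn":0,"grip":6}]'
python3 - <<'E'
from h import *
d=imaging.read_camera('scene'); st()
p=proj(d,[[.56,.19,.1]])[0]; x,y=int(p[0])-50,int(p[1])-40
cv2.imwrite('pics/d.png',cv2.resize(d['image'][y:y+90,x:x+100,::-1],(500,450),interpolation=cv2.INTER_CUBIC))
E
```

```text
t: 17.95
tcp_pos: [0.5539, 0.1959, 0.1355]
orientation: [3.142, 0.0, -2.864]
ft_force: [0.7, 0.3, -0.3]
finger_gap: 0.0113
gripper_force: 30.0
t18.00 [0.5551 0.1967 0.1378] yaw -164.1 F [1.1 1.2 1. ] gap 0.0109 gf 30.0
```

View pics/d.png

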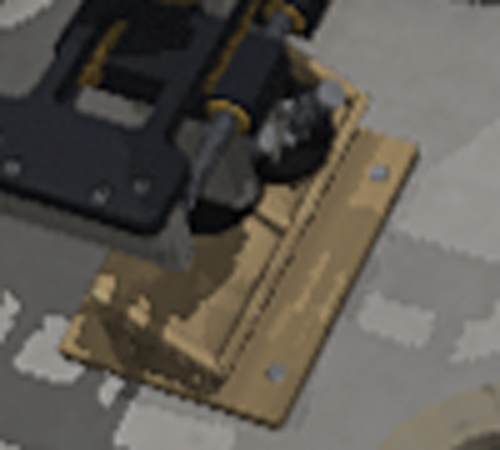

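The left foot is lifted clear: its disc is at about (215,215), tilted and held by the stud. I'll set it down on free bench so it stands upright before I regrip it.

```bash

python3 -m handwheel '[{"tx":-0.45,"ty":-0.9,"tz":0,"turn":0,"grip":6},{"tx":-0.45,"ty":-0.9,"tz":0,"turn":0,"grip":6},{"tx":-0.45,"ty":-0.9,"tz":0,"turn":0,"grip":6},{"tx":-0.45,"ty":-0.9,"tz":0,"turn":0,"grip":6},{"tx":-0.45,"ty":-0.9,"tz":-0.5,"turn":0,"grip":6}]'
python3 -m handwheel '[{"tx":0,"ty":0,"tz":-0.8,"turn":0,"grip":6},{"tx":0,"ty":0,"tz":-0.8,"turn":0,"grip":6},{"tx":0,"ty":0,"tz":-0.7,"turn":0,"grip":6},{"tx":0,"ty":0,"tz":-0.3,"turn":0,"grip":6},{"tx":0,"ty":0,"tz":0,"turn":0,"grip":6}]'
python3 -m handwheel '[{"tx":0,"ty":0,"tz":-0.15,"turn":0,"grip":6},{"tx":0,"ty":0,"tz":0,"turn":0,"grip":6}]'

```

```text
t: 18.42
tcp_pos: [0.487, 0.0599, 0.1199]
orientation: [-3.141, 0.003, -2.864]
ft_force: [2.2, -0.4, -1.4]
finger_gap: 0.0113
gripper_force: 30.0
t: 18.83
tcp_pos: [0.4858, 0.0605, 0.0388]
orientation: [3.141, -0.003, -2.864]
ft_force: [-0.4, -0.1, 0.3]
finger_gap: 0.011
gripper_force: 30.0
t: 19.0
tcp_pos: [0.4871, 0.0609, 0.036]
orientation: [3.141, 0.0, -2.864]
ft_force: [-0.7, 0.3, -0.8]
finger_gap: 0.0113
gripper_force: 30.0
```

```bash

python3 -m handwheel '[{"tx":0,"ty":0,"tz":-0.14,"turn":0,"grip":6},{"tx":0,"ty":0,"tz":0,"turn":0,"grip":6}]'
python3 -m handwheel '[{"tx":0,"ty":0,"tz":0,"turn":0,"grip":24},{"tx":0,"ty":0,"tz":0,"turn":0,"grip":24},{"tx":0,"ty":0,"tz":0,"turn":0,"grip":24},{"tx":0,"ty":0,"tz":0,"turn":0,"grip":24}]'
python3 - <<'E'
from h import *
d=imaging.read_camera('scene'); st()
p=proj(d,[[.487,.061,.03]])[0]; x,y=int(p[0])-50,int(p[1])-50
cv2.imwrite('pics/e.png',cv2.resize(d['image'][y:y+90,x:x+100,::-1],(500,450),interpolation=cv2.INTER_CUBIC)); print(x,y)
E
```

```text
t: 19.17
tcp_pos: [0.4873, 0.0607, 0.0318]
orientation: [-3.142, 0.001, -2.864]
ft_force: [-0.6, -1.0, -0.1]
finger_gap: 0.0117
gripper_force: 30.0
t: 19.5
tcp_pos: [0.4872, 0.0608, 0.0319]
orientation: [-3.142, 0.0, -2.864]
ft_force: [-0.6, -0.0, 0.7]
finger_gap: 0.0237
gripper_force: 0.0
t19.55 [0.4872 0.0608 0.0319] yaw -164.1 F [-0.8  0.6 -0.3] gap 0.0237 gf 0.0
189 187
```

View pics/e.png

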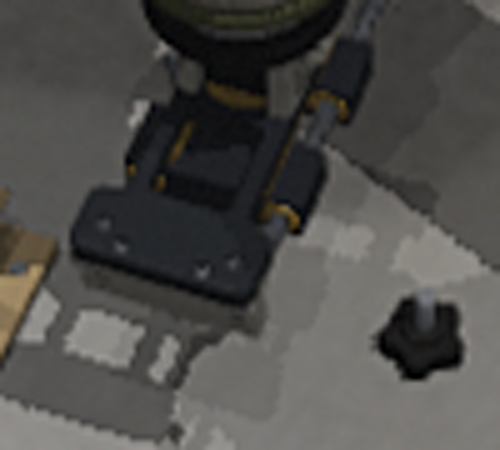

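The gripper hides the foot in this view and the star knob is untouched at (422,335). I'll rise and move aside, then let the detector find it.

```bash

python3 -m handwheel '[{"tx":0,"ty":0,"tz":0.9,"turn":0,"grip":34},{"tx":0,"ty":0,"tz":0.9,"turn":0,"grip":34},{"tx":0,"ty":-0.9,"tz":0.3,"turn":0,"grip":34},{"tx":0,"ty":-0.9,"tz":0,"turn":0,"grip":34},{"tx":0,"ty":-0.9,"tz":0,"turn":0,"grip":34}]'
python3 - <<'E'
from h import *
for c in('scene','top'):
    for o in clus(2,'foot_1',(c,)): print(c,len(o),np.round(np.mean([a for _,a in o],0)*1000,1))
    for r in spotter.look_for('foot_1',c): 
        if r['point'][1]>-.05: print(' look',c,np.round(np.array(r['point'])*1000,1),round(r['conf'],2))
st()
E
```

```text
t: 19.97
tcp_pos: [0.4875, -0.0209, 0.0957]
orientation: [-3.141, 0.002, -2.863]
ft_force: [-1.0, -0.3, 0.8]
finger_gap: 0.0336
gripper_force: 0.0
scene 2 [511.9  68.   -0.7]
scene 2 [ 545.5 -219.4    3.2]
scene 2 [605.8 139.1  41.9]
scene 1 [ 4.174e+02  4.060e+01 -4.000e-01]
scene 1 [ 536.2 -143.4    5.8]
 look scene [506.5  73.2  17.5] 0.72
 look scene [594.2 140.9  58. ] 0.59
top 2 [609.7 140.3  41.7]
top 2 [513.9  69.1   1.2]
 look top [601.3 134.3  56.6] 0.61
 look top [514.1  56.2  13.6] 0.47
t20.47 [ 0.4872 -0.0192  0.0947] yaw -164.0 F [ 0.1 -0.   0.5] gap 0.0337 gf 0.0
```

```bash

python3 -m handwheel '[{"tx":0.31,"ty":0.98,"tz":0,"turn":0,"grip":34},{"tx":0.31,"ty":0.98,"tz":0,"turn":0,"grip":34},{"tx":0.31,"ty":0.98,"tz":0,"turn":0,"grip":34},{"tx":0,"ty":0,"tz":0,"turn":0,"grip":34},{"tx":0,"ty":0,"tz":0,"turn":0,"grip":34}]'

```

```text
t: 20.88
tcp_pos: [0.5151, 0.0705, 0.0948]
orientation: [3.141, 0.001, -2.86]
ft_force: [-1.5, -0.5, -0.4]
finger_gap: 0.0337
gripper_force: 0.0
```

```bash

python3 -m handwheel '[{"tx":0,"ty":-0.04,"tz":-0.8,"turn":0,"grip":34},{"tx":0,"ty":0,"tz":-0.8,"turn":0,"grip":34},{"tx":0,"ty":0,"tz":-0.7,"turn":0,"grip":34},{"tx":0,"ty":0,"tz":0,"turn":0,"grip":34}]'
python3 -m handwheel '[{"tx":0,"ty":0,"tz":0,"turn":0,"grip":6},{"tx":0,"ty":0,"tz":0,"turn":0,"grip":6},{"tx":0,"ty":0,"tz":0,"turn":0,"grip":6},{"tx":0,"ty":0,"tz":0,"turn":0,"grip":6},{"tx":0,"ty":0,"tz":0,"turn":0,"grip":6}]'
python3 -m handwheel '[{"tx":0,"ty":0,"tz":0,"turn":0,"grip":6}]'

```

```text
t: 21.22
tcp_pos: [0.5129, 0.0652, 0.0228]
orientation: [-3.141, -0.005, -2.864]
ft_force: [-0.5, 0.9, 0.3]
finger_gap: 0.034
gripper_force: 0.0
t: 21.63
tcp_pos: [0.5155, 0.0667, 0.0268]
orientation: [-3.141, 0.002, -2.865]
ft_force: [-0.2, -0.4, 7.7]
finger_gap: 0.0114
gripper_force: 30.0
t: 21.72
tcp_pos: [0.5155, 0.0666, 0.0268]
orientation: [-3.141, 0.002, -2.865]
ft_force: [-1.2, -0.8, 8.0]
finger_gap: 0.0113
gripper_force: 30.0
```

```bash

python3 -m handwheel '[{"tx":0,"ty":0,"tz":0.9,"turn":0,"grip":6},{"tx":0,"ty":0,"tz":0.9,"turn":0,"grip":6},{"tx":0.34,"ty":-0.87,"tz":0.9,"turn":0,"grip":6},{"tx":0.34,"ty":-0.87,"tz":0,"turn":0,"grip":6},{"tx":0.34,"ty":-0.87,"tz":0,"turn":0,"grip":6}]'
python3 -m handwheel '[{"tx":0.34,"ty":-0.87,"tz":0,"turn":-0.5,"grip":6},{"tx":0.34,"ty":-0.87,"tz":0,"turn":-0.5,"grip":6},{"tx":0.34,"ty":-0.87,"tz":0,"turn":0,"grip":6},{"tx":0.34,"ty":-0.87,"tz":0,"turn":0,"grip":6},{"tx":0.34,"ty":-0.87,"tz":0,"turn":0,"grip":6}]'
python3 -m handwheel '[{"tx":0.35,"ty":-0.87,"tz":0,"turn":0,"grip":6},{"tx":0,"ty":0,"tz":0,"turn":0,"grip":6},{"tx":0,"ty":0,"tz":0,"turn":0,"grip":6}]'

```

```text
t: 22.13
tcp_pos: [0.5468, -0.0125, 0.109]
orientation: [-3.14, 0.003, -2.864]
ft_force: [0.1, -0.1, -1.4]
finger_gap: 0.0115
gripper_force: 30.0
t: 22.55
tcp_pos: [0.5967, -0.1438, 0.1072]
orientation: [-3.141, 0.0, -2.952]
ft_force: [0.3, -0.8, -0.4]
finger_gap: 0.0112
gripper_force: 30.0
t: 22.8
tcp_pos: [0.6069, -0.1703, 0.1066]
orientation: [-3.141, -0.0, -2.955]
ft_force: [0.3, 0.1, -0.8]
finger_gap: 0.0107
gripper_force: 30.0
```

```bash

python3 -m handwheel '[{"tx":0.01,"ty":0.02,"tz":-0.7,"turn":0,"grip":6},{"tx":0,"ty":0,"tz":-0.7,"turn":0,"grip":6},{"tx":0,"ty":0,"tz":-0.4,"turn":0,"grip":6},{"tx":0,"ty":0,"tz":0,"turn":0,"grip":6},{"tx":0,"ty":0,"tz":0,"turn":0,"grip":6}]'
python3 -m handwheel '[{"tx":0,"ty":0,"tz":-0.1,"turn":0,"grip":6}]'
python3 -m handwheel '[{"tx":0,"ty":0,"tz":-0.1,"turn":0,"grip":6}]'
python3 -m handwheel '[{"tx":0,"ty":0,"tz":-0.1,"turn":0,"grip":6}]'

```

```text
t: 23.22
tcp_pos: [0.6071, -0.1665, 0.0527]
orientation: [3.141, -0.001, -2.95]
ft_force: [0.2, 0.1, -0.1]
finger_gap: 0.0111
gripper_force: 30.0
t: 23.3
tcp_pos: [0.6081, -0.1669, 0.051]
orientation: [-3.141, 0.002, -2.951]
ft_force: [0.4, -0.7, -0.2]
finger_gap: 0.0113
gripper_force: 30.0
t: 23.38
tcp_pos: [0.6081, -0.1673, 0.0478]
orientation: [-3.141, 0.002, -2.951]
ft_force: [0.2, 1.0, -1.4]
finger_gap: 0.0111
gripper_force: 30.0
t: 23.47
tcp_pos: [0.6077, -0.1676, 0.0444]
orientation: [-3.141, 0.001, -2.952]
ft_force: [-0.6, 1.4, -0.5]
finger_gap: 0.0116
gripper_force: 30.0
```

```bash

python3 -m handwheel '[{"tx":0,"ty":-0.06,"tz":0,"turn":0,"grip":6},{"tx":0,"ty":0,"tz":-0.08,"turn":0,"grip":6}]'
python3 -m handwheel '[{"tx":0,"ty":0,"tz":-0.08,"turn":0,"grip":6}]'
python3 -m handwheel '[{"tx":0,"ty":0,"tz":-0.08,"turn":0,"grip":6}]'

```

```text
t: 23.63
tcp_pos: [0.6076, -0.1698, 0.0417]
orientation: [-3.141, 0.001, -2.952]
ft_force: [0.8, -0.1, -0.8]
finger_gap: 0.0113
gripper_force: 30.0
t: 23.72
tcp_pos: [0.6076, -0.1696, 0.039]
orientation: [-3.141, 0.001, -2.952]
ft_force: [-0.1, -0.2, -1.2]
finger_gap: 0.0113
gripper_force: 30.0
t: 23.8
tcp_pos: [0.6074, -0.1694, 0.0364]
orientation: [-3.142, 0.0, -2.952]
ft_force: [-0.4, 1.2, -1.1]
finger_gap: 0.0111
gripper_force: 30.0
```

```bash

python3 -m handwheel '[{"tx":0,"ty":0,"tz":-0.08,"turn":0,"grip":6}]'
python3 -m handwheel '[{"tx":0,"ty":0,"tz":-0.08,"turn":0,"grip":6},{"tx":0,"ty":0,"tz":0,"turn":0,"grip":6}]'
python3 -m handwheel '[{"tx":0,"ty":0,"tz":-0.05,"turn":0,"grip":6},{"tx":0,"ty":0,"tz":0,"turn":0,"grip":6}]'

```

```text
t: 23.88
tcp_pos: [0.6074, -0.1694, 0.0339]
orientation: [-3.142, 0.0, -2.952]
ft_force: [-0.1, 0.2, 0.0]
finger_gap: 0.0114
gripper_force: 30.0
t: 24.05
tcp_pos: [0.6071, -0.1693, 0.0311]
orientation: [3.141, -0.001, -2.951]
ft_force: [-0.2, 0.2, -1.6]
finger_gap: 0.0114
gripper_force: 30.0
t: 24.22
tcp_pos: [0.6073, -0.1693, 0.03]
orientation: [3.141, -0.0, -2.951]
ft_force: [0.5, -0.8, -1.2]
finger_gap: 0.0115
gripper_force: 30.0
```

```bash

python3 -m handwheel '[{"tx":0,"ty":0,"tz":0,"turn":0,"grip":26},{"tx":0,"ty":0,"tz":0,"turn":0,"grip":26},{"tx":0,"ty":0,"tz":0,"turn":0,"grip":26},{"tx":0,"ty":0,"tz":0.7,"turn":0,"grip":26},{"tx":0,"ty":0,"tz":0.7,"turn":0,"grip":26}]'
python3 -m handwheel '[{"tx":0,"ty":0,"tz":0,"turn":0,"grip":0},{"tx":0,"ty":0,"tz":0,"turn":0,"grip":0},{"tx":0,"ty":0,"tz":0,"turn":0,"grip":0},{"tx":0,"ty":0,"tz":0,"turn":0,"grip":0},{"tx":0,"ty":0,"tz":0,"turn":0,"grip":0}]'

```

```text
t: 24.63
tcp_pos: [0.6066, -0.1691, 0.0718]
orientation: [3.14, -0.002, -2.951]
ft_force: [-0.3, 0.2, -0.4]
finger_gap: 0.0258
gripper_force: 0.0
t: 25.05
tcp_pos: [0.6069, -0.1693, 0.0714]
orientation: [3.141, -0.001, -2.951]
ft_force: [-0.1, 0.0, 0.3]
finger_gap: 0.0006
gripper_force: 0.0
```

```bash

python3 -m handwheel '[{"tx":0,"ty":0,"tz":-0.2,"turn":0,"grip":0},{"tx":0,"ty":0,"tz":-0.06,"turn":0,"grip":0},{"tx":0,"ty":0,"tz":0,"turn":0,"grip":0}]'
python3 -m handwheel '[{"tx":0,"ty":0,"tz":-0.04,"turn":0,"grip":0},{"tx":0,"ty":0,"tz":0,"turn":0,"grip":0}]'
python3 -m handwheel '[{"tx":0,"ty":0,"tz":-0.04,"turn":0,"grip":0},{"tx":0,"ty":0,"tz":0,"turn":0,"grip":0}]'
python3 -m handwheel '[{"tx":0,"ty":0,"tz":-0.03,"turn":0,"grip":0},{"tx":0,"ty":0,"tz":0,"turn":0,"grip":0}]'

```

```text
t: 25.3
tcp_pos: [0.6068, -0.1692, 0.0633]
orientation: [3.141, -0.001, -2.951]
ft_force: [-0.1, -0.8, -1.2]
finger_gap: 0.0003
gripper_force: 0.0
t: 25.47
tcp_pos: [0.6073, -0.1692, 0.0629]
orientation: [3.141, -0.0, -2.951]
ft_force: [0.3, -0.5, -0.3]
finger_gap: 0.0005
gripper_force: 0.0
t: 25.63
tcp_pos: [0.6073, -0.1693, 0.0619]
orientation: [3.142, -0.0, -2.951]
ft_force: [-0.5, 0.3, -0.8]
finger_gap: 0.0006
gripper_force: 0.0
t: 25.8
tcp_pos: [0.6076, -0.1693, 0.0614]
orientation: [-3.141, 0.001, -2.952]
ft_force: [1.4, 0.3, 2.7]
finger_gap: 0.0006
gripper_force: 1.2
```

```bash

python3 -m handwheel '[{"tx":0,"ty":0,"tz":-0.03,"turn":0,"grip":0},{"tx":0,"ty":0,"tz":0,"turn":0,"grip":0}]'
python3 -m handwheel '[{"tx":0,"ty":0,"tz":-0.02,"turn":0,"grip":0},{"tx":0,"ty":0,"tz":0,"turn":0,"grip":0}]'

```

```text
t: 25.97
tcp_pos: [0.6078, -0.1693, 0.0614]
orientation: [-3.141, 0.001, -2.951]
ft_force: [-2.1, 0.7, 10.0]
finger_gap: 0.0004
gripper_force: 5.4
t: 26.13
tcp_pos: [0.608, -0.1693, 0.0613]
orientation: [-3.14, 0.001, -2.951]
ft_force: [-2.5, -0.6, 16.5]
finger_gap: 0.0004
gripper_force: 7.9
```

```bash

python3 -m handwheel '[{"tx":0,"ty":0,"tz":-0.015,"turn":0,"grip":0},{"tx":0,"ty":0,"tz":0,"turn":0,"grip":0},{"tx":0,"ty":0,"tz":0,"turn":0,"grip":0}]'
python3 -m handwheel '[{"tx":0,"ty":0,"tz":0,"turn":0,"grip":0},{"tx":0,"ty":0,"tz":0,"turn":0,"grip":0},{"tx":0,"ty":0,"tz":0,"turn":0,"grip":0},{"tx":0,"ty":0,"tz":0,"turn":0,"grip":0},{"tx":0,"ty":0,"tz":0,"turn":0,"grip":0}]'
python3 -m handwheel '[{"tx":0,"ty":0,"tz":0,"turn":0,"grip":0},{"tx":0,"ty":0,"tz":0,"turn":0,"grip":0}]'

```

```text
t: 26.38
tcp_pos: [0.6081, -0.1693, 0.0613]
orientation: [-3.14, 0.002, -2.951]
ft_force: [-3.5, -0.6, 19.1]
finger_gap: 0.0006
gripper_force: 9.9
t: 26.8
tcp_pos: [0.6081, -0.1693, 0.0613]
orientation: [-3.14, 0.002, -2.951]
ft_force: [-4.8, -0.8, 20.0]
finger_gap: 0.0002
gripper_force: 9.9
t: 26.97
tcp_pos: [0.6081, -0.1693, 0.0613]
orientation: [-3.14, 0.002, -2.951]
ft_force: [-5.1, -0.2, 20.0]
finger_gap: 0.0008
gripper_force: 9.9
```

```bash

python3 -m handwheel '[{"tx":0,"ty":0,"tz":0.7,"turn":0,"grip":34},{"tx":0,"ty":0,"tz":0.8,"turn":0,"grip":34},{"tx":-0.07,"ty":0.92,"tz":0.6,"turn":0.5,"grip":34},{"tx":-0.07,"ty":0.92,"tz":0,"turn":0.5,"grip":34},{"tx":-0.07,"ty":0.92,"tz":0,"turn":0,"grip":34}]'
python3 -m handwheel '[{"tx":-0.07,"ty":0.92,"tz":0,"turn":0,"grip":34},{"tx":-0.07,"ty":0.92,"tz":0,"turn":0,"grip":34},{"tx":-0.07,"ty":0.92,"tz":0,"turn":0,"grip":34},{"tx":-0.07,"ty":0.92,"tz":0,"turn":0,"grip":34},{"tx":-0.07,"ty":0.92,"tz":0,"turn":0,"grip":34}]'
python3 -m handwheel '[{"tx":-0.07,"ty":0.92,"tz":0,"turn":0,"grip":34},{"tx":-0.07,"ty":0.92,"tz":0,"turn":0,"grip":34},{"tx":-0.07,"ty":0.4,"tz":0,"turn":0,"grip":34},{"tx":0,"ty":0,"tz":0,"turn":0,"grip":34},{"tx":0,"ty":0,"tz":0,"turn":0,"grip":34}]'

```

```text
t: 27.38
tcp_pos: [0.6015, -0.0862, 0.1234]
orientation: [-3.141, 0.002, -2.863]
ft_force: [0.4, -0.2, -0.5]
finger_gap: 0.0295
gripper_force: 0.0
t: 27.8
tcp_pos: [0.5903, 0.0526, 0.1222]
orientation: [-3.141, 0.0, -2.864]
ft_force: [0.0, 0.6, -0.5]
finger_gap: 0.0339
gripper_force: 0.0
t: 28.22
tcp_pos: [0.5842, 0.1183, 0.122]
orientation: [-3.141, -0.0, -2.863]
ft_force: [-0.1, -0.8, 0.2]
finger_gap: 0.0339
gripper_force: 0.0
```

```bash

python3 -m handwheel '[{"tx":0,"ty":0.51,"tz":0,"turn":0,"grip":34},{"tx":0,"ty":0,"tz":-0.6,"turn":0,"grip":34},{"tx":0,"ty":0,"tz":-0.6,"turn":0,"grip":34},{"tx":0,"ty":0,"tz":-0.5,"turn":0,"grip":34},{"tx":0,"ty":0,"tz":-0.3,"turn":0,"grip":34}]'
python3 -m handwheel '[{"tx":0,"ty":0,"tz":0,"turn":0,"grip":34},{"tx":0,"ty":0,"tz":0,"turn":0,"grip":34}]'

```

```text
t: 28.63
tcp_pos: [0.584, 0.1314, 0.0602]
orientation: [-3.14, -0.002, -2.867]
ft_force: [0.6, -0.6, 0.2]
finger_gap: 0.034
gripper_force: 0.0
t: 28.8
tcp_pos: [0.5842, 0.1332, 0.0618]
orientation: [-3.141, -0.001, -2.865]
ft_force: [0.0, 0.2, 0.3]
finger_gap: 0.0339
gripper_force: 0.0
```

Grip, lift along the tray normal, and carry to a free spot at about (0.50, 0.06).

```bash

python3 -m handwheel '[{"tx":0,"ty":0,"tz":0,"turn":0,"grip":6},{"tx":0,"ty":0,"tz":0,"turn":0,"grip":6},{"tx":0,"ty":0,"tz":0,"turn":0,"grip":6},{"tx":0,"ty":0,"tz":0,"turn":0,"grip":6},{"tx":0,"ty":0,"tz":0,"turn":0,"grip":6}]'
python3 -m handwheel '[{"tx":0,"ty":0,"tz":0,"turn":0,"grip":6},{"tx":0,"ty":0,"tz":0,"turn":0,"grip":6}]'
python3 -m handwheel '[{"tx":-0.18,"ty":-0.05,"tz":0.27,"turn":0,"grip":6},{"tx":-0.18,"ty":-0.05,"tz":0.27,"turn":0,"grip":6},{"tx":0,"ty":0,"tz":0.5,"turn":0,"grip":6},{"tx":0,"ty":0,"tz":0.8,"turn":0,"grip":6},{"tx":0,"ty":0,"tz":0.5,"turn":0,"grip":6}]'
python3 -m handwheel '[{"tx":-0.7,"ty":-0.6,"tz":0,"turn":0,"grip":6},{"tx":-0.7,"ty":-0.6,"tz":0,"turn":0,"grip":6},{"tx":-0.7,"ty":-0.6,"tz":0,"turn":0,"grip":6},{"tx":-0.7,"ty":-0.6,"tz":0,"turn":0,"grip":6},{"tx":0,"ty":0,"tz":-0.5,"turn":0,"grip":6}]'
python3 -m handwheel '[{"tx":0,"ty":0,"tz":-0.8,"turn":0,"grip":6},{"tx":0,"ty":0,"tz":-0.8,"turn":0,"grip":6},{"tx":0,"ty":0,"tz":-0.7,"turn":0,"grip":6},{"tx":0,"ty":0,"tz":-0.4,"turn":0,"grip":6},{"tx":0,"ty":0,"tz":0,"turn":0,"grip":6}]'

```

```text
t: 29.22
tcp_pos: [0.5845, 0.134, 0.0627]
orientation: [-3.141, 0.001, -2.864]
ft_force: [-0.3, 0.0, 3.6]
finger_gap: 0.0113
gripper_force: 30.0
t: 29.38
tcp_pos: [0.5845, 0.134, 0.0627]
orientation: [-3.141, 0.001, -2.864]
ft_force: [-0.8, -1.4, 5.9]
finger_gap: 0.0112
gripper_force: 30.0
t: 29.8
tcp_pos: [0.5729, 0.1311, 0.1344]
orientation: [-3.142, 0.0, -2.864]
ft_force: [0.5, 0.6, -0.7]
finger_gap: 0.0113
gripper_force: 30.0
t: 30.22
tcp_pos: [0.4857, 0.0548, 0.1189]
orientation: [-3.138, -0.002, -2.866]
ft_force: [-0.6, -0.1, -2.0]
finger_gap: 0.0114
gripper_force: 30.0
t: 30.63
tcp_pos: [0.4882, 0.0588, 0.035]
orientation: [3.141, -0.003, -2.864]
ft_force: [-0.0, -0.2, -1.5]
finger_gap: 0.0113
gripper_force: 30.0
```

```bash

python3 -m handwheel '[{"tx":0,"ty":0,"tz":-0.13,"turn":0,"grip":6},{"tx":0,"ty":0,"tz":0,"turn":0,"grip":6}]'
python3 -m handwheel '[{"tx":0,"ty":0,"tz":0,"turn":0,"grip":24},{"tx":0,"ty":0,"tz":0,"turn":0,"grip":24},{"tx":0,"ty":0,"tz":0,"turn":0,"grip":24},{"tx":0,"ty":0,"tz":0,"turn":0,"grip":24}]'
python3 -m handwheel '[{"tx":0,"ty":0,"tz":0.9,"turn":0,"grip":34},{"tx":0,"ty":0,"tz":0.9,"turn":0,"grip":34},{"tx":0,"ty":-0.9,"tz":0.3,"turn":0,"grip":34},{"tx":0,"ty":-0.9,"tz":0,"turn":0,"grip":34},{"tx":0,"ty":-0.9,"tz":0,"turn":0,"grip":34}]'
python3 - <<'E'
from h import *
for c in('scene','top'):
    for o in clus(3,'foot_1',(c,)): print(c,len(o),np.round(np.mean([a for _,a in o],0)*1000,1))
st()
E
```

```text
t: 30.8
tcp_pos: [0.4896, 0.0591, 0.0329]
orientation: [-3.142, 0.001, -2.864]
ft_force: [0.1, 0.4, -0.5]
finger_gap: 0.0113
gripper_force: 30.0
t: 31.13
tcp_pos: [0.4898, 0.0589, 0.033]
orientation: [-3.141, 0.001, -2.865]
ft_force: [0.1, 0.1, 0.3]
finger_gap: 0.0238
gripper_force: 0.0
t: 31.55
tcp_pos: [0.49, -0.0228, 0.0966]
orientation: [-3.141, 0.002, -2.863]
ft_force: [0.3, -1.1, -0.5]
finger_gap: 0.0341
gripper_force: 0.0
scene 3 [ 545.8 -220.2    5.1]
scene 3 [516.2  65.6  -2.1]
scene 3 [ 535.9 -141.1    4. ]
scene 2 [ 561.6 -175.     3.8]
scene 1 [595.9 176.8  -1.8]
top 3 [518.5  67.8  -2.5]
top 1 [595.  168.1   2.2]
t32.15 [ 0.4895 -0.0213  0.0955] yaw -164.0 F [-0.1  0.  -0.9] gap 0.0340 gf 0.0
```

```bash

python3 -m handwheel '[{"tx":0.32,"ty":0.98,"tz":0,"turn":0,"grip":34},{"tx":0.32,"ty":0.98,"tz":0,"turn":0,"grip":34},{"tx":0.31,"ty":0.98,"tz":0,"turn":0,"grip":34},{"tx":0,"ty":0,"tz":0,"turn":0,"grip":34},{"tx":0,"ty":-0.05,"tz":0,"turn":0,"grip":34}]'
python3 -m handwheel '[{"tx":0,"ty":0,"tz":-0.8,"turn":0,"grip":34},{"tx":0,"ty":0,"tz":-0.8,"turn":0,"grip":34},{"tx":0,"ty":0,"tz":-0.7,"turn":0,"grip":34},{"tx":0,"ty":0,"tz":0,"turn":0,"grip":34}]'
python3 -m handwheel '[{"tx":0,"ty":0,"tz":0,"turn":0,"grip":6},{"tx":0,"ty":0,"tz":0,"turn":0,"grip":6},{"tx":0,"ty":0,"tz":0,"turn":0,"grip":6},{"tx":0,"ty":0,"tz":0,"turn":0,"grip":6},{"tx":0,"ty":0,"tz":0,"turn":0,"grip":6}]'
python3 -m handwheel '[{"tx":0,"ty":0,"tz":0,"turn":0,"grip":6}]'

```

```text
t: 32.57
tcp_pos: [0.5182, 0.0671, 0.0955]
orientation: [3.141, 0.001, -2.86]
ft_force: [0.5, -1.0, -1.1]
finger_gap: 0.0339
gripper_force: 0.0
t: 32.9
tcp_pos: [0.5159, 0.0628, 0.0236]
orientation: [-3.141, -0.005, -2.865]
ft_force: [0.1, -0.5, 1.4]
finger_gap: 0.0342
gripper_force: 0.0
t: 33.32
tcp_pos: [0.5185, 0.0645, 0.0276]
orientation: [-3.141, 0.002, -2.865]
ft_force: [-1.2, -0.3, 7.5]
finger_gap: 0.0111
gripper_force: 30.0
t: 33.4
tcp_pos: [0.5185, 0.0645, 0.0275]
orientation: [-3.141, 0.002, -2.865]
ft_force: [-0.2, -1.0, 7.8]
finger_gap: 0.0112
gripper_force: 30.0
```

```bash

python3 -m handwheel '[{"tx":0,"ty":0,"tz":0.9,"turn":0,"grip":6},{"tx":0,"ty":0,"tz":0.9,"turn":0,"grip":6},{"tx":0,"ty":-0.92,"tz":0.9,"turn":0,"grip":6},{"tx":0,"ty":-0.92,"tz":0,"turn":0,"grip":6},{"tx":0,"ty":-0.92,"tz":0,"turn":0,"grip":6}]'
python3 -m handwheel '[{"tx":0,"ty":-0.92,"tz":0,"turn":-0.5,"grip":6},{"tx":0,"ty":-0.92,"tz":0,"turn":-0.5,"grip":6},{"tx":0,"ty":-0.92,"tz":0,"turn":0,"grip":6},{"tx":0,"ty":-0.92,"tz":0,"turn":0,"grip":6},{"tx":0,"ty":-0.92,"tz":0,"turn":0,"grip":6}]'
python3 -m handwheel '[{"tx":0,"ty":-0.92,"tz":0,"turn":0,"grip":6},{"tx":0,"ty":0,"tz":0,"turn":0,"grip":6},{"tx":0,"ty":0,"tz":-0.6,"turn":0,"grip":6},{"tx":0,"ty":0,"tz":-0.6,"turn":0,"grip":6},{"tx":0,"ty":0,"tz":-0.4,"turn":0,"grip":6}]'
python3 -m handwheel '[{"tx":0,"ty":0,"tz":0,"turn":0,"grip":6},{"tx":0,"ty":0,"tz":0,"turn":0,"grip":6}]'

```

```text
t: 33.82
tcp_pos: [0.5188, -0.0189, 0.1095]
orientation: [-3.14, 0.003, -2.863]
ft_force: [-0.1, -0.3, -0.4]
finger_gap: 0.0113
gripper_force: 30.0
t: 34.23
tcp_pos: [0.5177, -0.1578, 0.108]
orientation: [-3.141, 0.0, -2.952]
ft_force: [1.4, -0.3, -0.9]
finger_gap: 0.0115
gripper_force: 30.0
t: 34.65
tcp_pos: [0.5175, -0.184, 0.0588]
orientation: [-3.142, -0.0, -2.952]
ft_force: [-0.6, 0.4, -0.2]
finger_gap: 0.0113
gripper_force: 30.0
t: 34.82
tcp_pos: [0.5177, -0.1833, 0.0595]
orientation: [3.141, -0.001, -2.951]
ft_force: [0.4, 0.9, -1.0]
finger_gap: 0.0109
gripper_force: 30.0
```

```bash

python3 -m handwheel '[{"tx":0.05,"ty":-0.03,"tz":-0.1,"turn":0,"grip":6},{"tx":0,"ty":0,"tz":-0.1,"turn":0,"grip":6},{"tx":0,"ty":0,"tz":-0.1,"turn":0,"grip":6},{"tx":0,"ty":0,"tz":0,"turn":0,"grip":6}]'
python3 -m handwheel '[{"tx":0,"ty":0,"tz":-0.1,"turn":0,"grip":6}]'
python3 -m handwheel '[{"tx":0,"ty":0,"tz":-0.1,"turn":0,"grip":6}]'

```

```text
t: 35.15
tcp_pos: [0.5194, -0.1847, 0.0504]
orientation: [-3.141, 0.0, -2.952]
ft_force: [0.6, 1.1, -1.2]
finger_gap: 0.0115
gripper_force: 30.0
t: 35.23
tcp_pos: [0.5197, -0.1847, 0.0478]
orientation: [-3.141, 0.001, -2.952]
ft_force: [0.6, 0.0, -0.6]
finger_gap: 0.0114
gripper_force: 30.0
t: 35.32
tcp_pos: [0.5196, -0.1847, 0.0445]
orientation: [-3.141, 0.001, -2.952]
ft_force: [0.3, 0.7, -0.8]
finger_gap: 0.0117
gripper_force: 30.0
```

Already inside the rim with no contact; continuing gently.

```bash

python3 -m handwheel '[{"tx":0,"ty":0,"tz":-0.08,"turn":0,"grip":6}]'
python3 -m handwheel '[{"tx":0,"ty":0,"tz":-0.08,"turn":0,"grip":6}]'
python3 -m handwheel '[{"tx":0,"ty":0,"tz":-0.08,"turn":0,"grip":6}]'

```

```text
t: 35.4
tcp_pos: [0.5194, -0.1847, 0.0418]
orientation: [-3.142, 0.0, -2.952]
ft_force: [-0.2, 0.3, -0.6]
finger_gap: 0.0115
gripper_force: 30.0
t: 35.48
tcp_pos: [0.5194, -0.1846, 0.0394]
orientation: [3.142, -0.0, -2.951]
ft_force: [-0.0, -0.4, -1.3]
finger_gap: 0.0113
gripper_force: 30.0
t: 35.57
tcp_pos: [0.5194, -0.1846, 0.037]
orientation: [3.142, -0.0, -2.951]
ft_force: [-0.5, 0.5, -1.8]
finger_gap: 0.0116
gripper_force: 30.0
```

```bash

python3 -m handwheel '[{"tx":0,"ty":0,"tz":-0.08,"turn":0,"grip":6}]'
python3 -m handwheel '[{"tx":0,"ty":0,"tz":-0.08,"turn":0,"grip":6},{"tx":0,"ty":0,"tz":0,"turn":0,"grip":6}]'
python3 -m handwheel '[{"tx":0,"ty":0,"tz":-0.03,"turn":0,"grip":6},{"tx":0,"ty":0,"tz":0,"turn":0,"grip":6}]'

```

```text
t: 35.65
tcp_pos: [0.5194, -0.1846, 0.0346]
orientation: [3.142, -0.0, -2.952]
ft_force: [-0.1, -1.0, -1.8]
finger_gap: 0.0115
gripper_force: 30.0
t: 35.82
tcp_pos: [0.5193, -0.1846, 0.032]
orientation: [3.141, -0.0, -2.951]
ft_force: [0.1, 1.0, -0.6]
finger_gap: 0.0116
gripper_force: 30.0
t: 35.98
tcp_pos: [0.5195, -0.1846, 0.0315]
orientation: [3.142, 0.0, -2.951]
ft_force: [-0.2, -0.9, -0.8]
finger_gap: 0.0113
gripper_force: 30.0
```

Down to the floor level. I'll release, rise, close the fingers and press.

```bash

python3 -m handwheel '[{"tx":0,"ty":0,"tz":-0.03,"turn":0,"grip":6},{"tx":0,"ty":0,"tz":0,"turn":0,"grip":26},{"tx":0,"ty":0,"tz":0,"turn":0,"grip":26},{"tx":0,"ty":0,"tz":0,"turn":0,"grip":26}]'
python3 -m handwheel '[{"tx":0,"ty":0,"tz":0.7,"turn":0,"grip":26},{"tx":0,"ty":0,"tz":0.65,"turn":0,"grip":26},{"tx":0,"ty":0,"tz":0,"turn":0,"grip":0},{"tx":0,"ty":0,"tz":0,"turn":0,"grip":0},{"tx":0,"ty":0,"tz":0,"turn":0,"grip":0}]'
python3 -m handwheel '[{"tx":0,"ty":0,"tz":0,"turn":0,"grip":0},{"tx":0,"ty":0,"tz":0,"turn":0,"grip":0}]'

```

```text
t: 36.32
tcp_pos: [0.5196, -0.1847, 0.0308]
orientation: [-3.141, 0.0, -2.952]
ft_force: [-0.3, 0.1, 0.1]
finger_gap: 0.0248
gripper_force: 0.0
t: 36.73
tcp_pos: [0.5193, -0.1849, 0.0709]
orientation: [-3.141, -0.0, -2.952]
ft_force: [0.2, 0.1, 0.9]
finger_gap: 0.0107
gripper_force: 0.0
t: 36.9
tcp_pos: [0.519, -0.1846, 0.0704]
orientation: [3.141, -0.001, -2.951]
ft_force: [-0.1, 0.1, -0.2]
finger_gap: 0.0008
gripper_force: 0.0
```

```bash

python3 -m handwheel '[{"tx":0,"ty":0,"tz":-0.2,"turn":0,"grip":0},{"tx":0,"ty":0,"tz":-0.06,"turn":0,"grip":0},{"tx":0,"ty":0,"tz":0,"turn":0,"grip":0}]'
python3 -m handwheel '[{"tx":0,"ty":0,"tz":-0.04,"turn":0,"grip":0},{"tx":0,"ty":0,"tz":0,"turn":0,"grip":0}]'
python3 -m handwheel '[{"tx":0,"ty":0,"tz":-0.03,"turn":0,"grip":0},{"tx":0,"ty":0,"tz":0,"turn":0,"grip":0}]'

```

```text
t: 37.15
tcp_pos: [0.519, -0.1845, 0.0624]
orientation: [3.141, -0.001, -2.951]
ft_force: [0.1, -0.6, 1.1]
finger_gap: 0.0006
gripper_force: 0.0
t: 37.32
tcp_pos: [0.5194, -0.1845, 0.0619]
orientation: [3.141, -0.0, -2.951]
ft_force: [-0.5, -0.3, 1.1]
finger_gap: 0.0003
gripper_force: 0.0
t: 37.48
tcp_pos: [0.5196, -0.1846, 0.0615]
orientation: [-3.141, 0.0, -2.951]
ft_force: [0.7, 0.6, 1.3]
finger_gap: 0.0003
gripper_force: 0.0
```

```bash

python3 -m handwheel '[{"tx":0,"ty":0,"tz":-0.03,"turn":0,"grip":0},{"tx":0,"ty":0,"tz":0,"turn":0,"grip":0}]'
python3 -m handwheel '[{"tx":0,"ty":0,"tz":-0.03,"turn":0,"grip":0},{"tx":0,"ty":0,"tz":0,"turn":0,"grip":0}]'

```

```text
t: 37.65
tcp_pos: [0.5197, -0.1846, 0.0613]
orientation: [-3.14, 0.001, -2.951]
ft_force: [-2.6, -0.4, 11.8]
finger_gap: 0.0002
gripper_force: 5.9
t: 37.82
tcp_pos: [0.5199, -0.1846, 0.0612]
orientation: [-3.14, 0.001, -2.951]
ft_force: [-4.8, 0.7, 22.6]
finger_gap: 0.0003
gripper_force: 11.3
```

```bash

python3 -m handwheel '[{"tx":0,"ty":0,"tz":0,"turn":0,"grip":0},{"tx":0,"ty":0,"tz":0,"turn":0,"grip":0},{"tx":0,"ty":0,"tz":0,"turn":0,"grip":0},{"tx":0,"ty":0,"tz":0,"turn":0,"grip":0}]'
python3 -m handwheel '[{"tx":0,"ty":0,"tz":0,"turn":0,"grip":0},{"tx":0,"ty":0,"tz":0,"turn":0,"grip":0},{"tx":0,"ty":0,"tz":0,"turn":0,"grip":0}]'
python3 -m handwheel '[{"tx":0,"ty":0,"tz":0.6,"turn":0,"grip":0},{"tx":0,"ty":0,"tz":0.9,"turn":0,"grip":0},{"tx":0,"ty":0,"tz":0.9,"turn":0,"grip":0},{"tx":0,"ty":0.9,"tz":0.5,"turn":0,"grip":0},{"tx":0,"ty":0.9,"tz":0,"turn":0,"grip":0}]'
python3 -m handwheel '[{"tx":0,"ty":0.9,"tz":0,"turn":0,"grip":0},{"tx":0,"ty":0.9,"tz":0,"turn":0,"grip":0},{"tx":0,"ty":0.9,"tz":0,"turn":0,"grip":0},{"tx":0,"ty":0.9,"tz":0,"turn":0,"grip":0},{"tx":0,"ty":0.9,"tz":0,"turn":0,"grip":0}]'
python3 - <<'E'
from h import *
ims=[]
for c in('scene','top'):
    d=imaging.read_camera(c); p=proj(d,[[.563,-.176,.03]])[0]; x,y=int(p[0])-40,int(p[1])-40
    ims.append(cv2.resize(d['image'][y:y+80,x:x+80,::-1],(400,400),interpolation=cv2.INTER_CUBIC))
cv2.imwrite('pics/f.png',np.hstack(ims)); st()
for o in clus(2): print(len(o),np.round(np.mean([a for _,a in o],0)*1000,1))
E
```

```text
t: 38.15
tcp_pos: [0.5199, -0.1846, 0.0612]
orientation: [-3.14, 0.001, -2.951]
ft_force: [-5.0, 1.3, 22.7]
finger_gap: 0.0005
gripper_force: 11.3
t: 38.4
tcp_pos: [0.5199, -0.1846, 0.0612]
orientation: [-3.14, 0.001, -2.951]
ft_force: [-4.0, -0.4, 22.9]
finger_gap: 0.0006
gripper_force: 11.3
t: 38.82
tcp_pos: [0.5209, -0.1315, 0.1492]
orientation: [-3.14, 0.004, -2.956]
ft_force: [1.0, 1.0, 0.4]
finger_gap: 0.0003
gripper_force: 0.0
t: 39.23
tcp_pos: [0.5193, 0.0055, 0.1466]
orientation: [-3.141, 0.0, -2.952]
ft_force: [0.4, -0.3, -1.2]
finger_gap: 0.0
gripper_force: 0.0
t39.33 [0.5197 0.0092 0.1472] yaw -168.8 F [ 0.5 -0.5 -0.3] gap 0.0006 gf 0.0
2 [ 518.  -187.6    1.3]
2 [ 560.4 -178.4    7.2]
2 [ 544.  -218.6    4. ]
2 [ 590.  -211.4    2.4]
2 [ 605.6 -167.4    5. ]
2 [ 583.8 -134.1    1.4]
2 [ 5.337e+02 -1.413e+02  3.000e-01]
```

View pics/f.png

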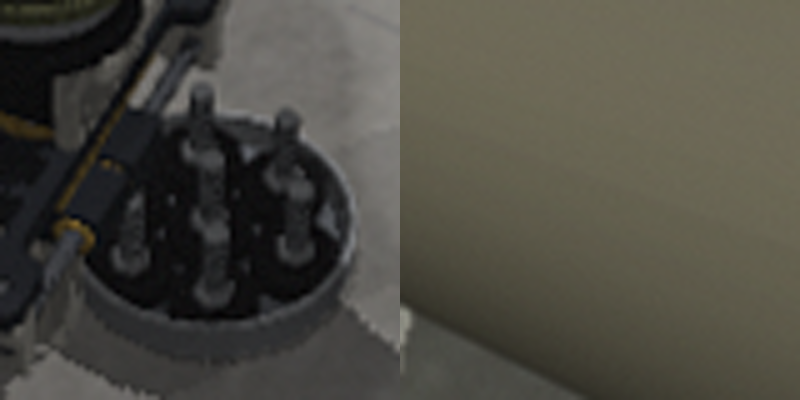

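The scene crop shows the studs upright in the tin at about (202,95), (287,120), (210,165), (133,215), (213,235) and (298,190). The gripper hides the seventh, but the detector places all seven feet one in the middle and six round it, all at floor level.

```bash
python3 -c "from cell import job; print(job.hand_in())"
```

```text
the job is handed in; nothing more can be done
None
```

The job is handed in at about 39 s: all seven feet are in the tin, studs up, with six round the middle one; the two from the stand went in left one first, each pressed at 20–23 N for over half a second.

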